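# Clamp a plated comb under the sprung arm of the tuning block

### The arm

A 6-joint arm with a two-finger parallel gripper is mounted at the origin on the work surface. World frame = base frame: x ahead of the robot, y to its left, z up, the work surface at z = 0. Lengths are in m, angles in rad, forces in N, time in s.
With the tool pointing down it reaches from about 0.225 to 0.875 m from the base axis. Payload 3.4 kg.
Tool frame: the origin (TCP) lies where the fingers leave the gripper's body, on its centre line; the fingertips stand 73 mm ahead of it and the grasp point (between the pads) lies 54 mm ahead of it (env.hold_point_z is the distance from the TCP to the grasp point, in m); z points along the fingers, y is the direction in which the jaws open and shut (so a half turn about z gives the same grasp; the last joint's range is limited). The gripper opens to 85 mm and grips with 20 to 120 N. Pads are 22 mm wide; open, the fingers measure 114 mm over their backs; the gripper's body (76 mm by 85 mm) begins 54 mm behind the grasp point. The pads swing forward as they close: fully open they stand 13 mm farther back than shut.
Start: joints at [1.199, 0.276, 1.505, -0, 1.361, -0.121], TCP at [0.143, 0.557, 0.304] pointing down, gripper open.
Joint ranges: [-2.89, 2.89], [-0.75, 2.08], [0.22, 2.7], [-1.18, 4.32], [0.11, 2.71], [-2.7, 2.7]. Speed limits (rad/s): [2.57, 2.57, 3.14, 3.14, 3.14, 3.14].

### API

Orientations are given as a unit quaternion [w, x, y, z].
In Python, from station import env gives the robot as it stands.
- The arm moves only by the shell command python3 -m creep 'ROWS' [FORCE]. ROWS is JSON, a list of rows, each an object of numbers: "claw": the finger opening in cm, from 0 to 8.54; "dx", "dy", "dz": the shift along the tool's x, y, z in cm; "ax", "ay", "az": the turn, a rotation vector about the tool's x, y, z in rad. In form: [{"claw": .., "dx": .., "dy": .., "dz": .., "ax": .., "ay": .., "az": ..}, ...]. A call has 1 to 8 rows; each row is the pose to reach, as a shift and turn from the pose commanded when the call began, along the tool's axes at that moment; what a row does not reach only later rows make up. A row lasts 1/10 s, in which the tool goes at most 50 mm and 8.59 degrees, less where a joint would pass 70% of its speed; a pose out of reach is approached as far as the arm can. A call with a gripper value outside its range is refused whole. The fingers move at their own pace and stop on an object; FORCE is the grip in N (left out, the last holds). Time passes only in rows, so rows that repeat a pose let the fingers close. It gives the time, the measured TCP pose, the force and the opening at its end, in the units of the state.
- env.get_obs(): the state, without advancing time (a new reading comes with each control period).
- env.grab_frame(name): name is "side" or "top"; returns a dict with "img" (480x640x3 uint8, red, green, blue), "range_z" (480x640 float32, m along the optical axis (not along the pixel's ray), 0 where there is no reading), "fx", "fy", "cx", "cy" (pixels), "R" (3x3) and "t" (3): a world point X has camera coordinates R X + t. Camera axes: x right, y down, z forward; pixel columns grow to the right and rows downward; lengths in m; the calibration is good to about 2 mm. A picture is of the moment at which its call begins.
- env.close_job(): hands the job in, once; it reports no verdict.
The state is a dict: "t": time; "joints": joint angles; "joint_vel": joint speeds; "joint_efforts": joint torques, N m; "tool_pos": TCP position; "tool_rot": TCP orientation; "contact_force": force on the tool from outside, world axes, zero at the start; "ft_torque": the same for the moment, N m; "gripper_width": finger opening in m.
Only numpy, scipy, OpenCV 4.12 (cv2) and the standard library are available. Lean on these libraries where they do the work, as an engineer would, in place of code of your own. Each camera call takes 0.05 s, during which the arm holds its last target.

### The job

Get the harmonica comb that carries the brass reed plate ready for tuning: take it from the rack, lay it down on the cork pad with the brass face up, push the tuning block's sprung hold-down arm back so that it stays up, and slip the comb along the bed beneath it, lying flat and straight along the bed between the two low guide ribs with its end up against the end stop. Then bring the arm back over so that it bears down on the comb, let go, and leave the bare comb, the loupe, the fork and the file where they are.

Things in the scene. Friction and masses are not known exactly. Their poses are not given: they have to be found in the camera images.
- comb_center (a point): Centre of the plated comb: black pear-wood comb with a brass reed plate on one broad face, one loose block 110 long (own y) x 30 wide (own z) x 14 thick (own x), about 110 g. It starts standing on a long edge (own z up) in one of the rack's two slots, foot 6 above the desk. The other comb there is bare and shorter. Pushed near its top edge it tips over flat about its lower long edge.
- brass_face (a point): Centre of the comb's brass face, 7 from the comb's centre along its own +x; own x points up when the comb lies flat brass up. In the rack the brass looks along the rack's +x.
- rack: Wooden rack, fixed, 104 (x) x 130 (y) x 6 thick; origin at the centre of its underside, x away from the robot at yaw 0. Two slots along y at x = -26 and +26, each between two ribs 4 thick, 60 long, 17 apart, tops 16 above the desk. A comb stands in each slot, up to 10 off the middle along y; which is where varies.
- pad: Cork pad lying fixed on the desk, 120 (x) x 150 (y) x 3 thick, origin at the centre of its underside: clear room to lay the comb down and take it again.
- block: Tuning block, fixed, pale wood. Origin on the desk under where the comb's centre belongs; x away from the robot at yaw 0, y along the bed, z up. Wood from x -24 to +80, y -75 to +60, flat top (the bed) 24 above the desk. Two steel guide ribs 5 high run from y +5 to +50, inner faces at x -19 and +19. The -y end is open: the comb slides in from there, towards +y, beneath the arm.
- bed_home (a point): Point on the bed (24 above the desk, at the block's x 0, y 0) under the middle of the comb when home. The comb then lies along the block's y, its centre 7 above this point; either end may go first.
- stop_face (a point): Middle of the end stop's face, at the block's y +55, x 0. The stop is steel, 36 wide, 10 high above the bed; the end of the comb comes up against it.
- holddown (a joint): Sprung steel hold-down arm, angle in rad: 0 fully down and level, 1.0 fully back (stop). Sprung over centre: below about 0.57 it springs down (about 5 N at its foot), above it springs back and stays. A 12 wide strap at the block's y +35 reaches from the hinge towards -x over the bed; its round foot, 45 from the hinge, ends 8 above the bed at 0 and stops on the comb at about 0.13.
- hinge (a point): Hinge of the arm, at the block's x +45, y +35, 43 above the desk; axis parallel to the block's y. Its cheeks rise to 54 above the desk (y +21 to +49). With the arm back the strap slants over the bed, its end about 103 above the desk, in the way of a wide gripper: hold the comb by its half away from the end stop, about 30 from its centre.
- handle (a point): Where to take the arm's handle: a round steel bar, 9 diameter, parallel to the block's y, 65 from the hinge axis, from the strap out to y +90. This point is on its axis at y +72, clear of the block's end, 43 above the desk with the arm down and 98 with it back. Pinch it from above, fingers either side, and lead it along its arc.
- bare_comb: Bare pear-wood comb without plate, 90 x 10 x 26 high, standing on edge in the other slot of the rack. Leave it. Origin: centre of its underside.
- loupe: Chrome loupe, standing, 38 diameter x 38 high, origin at the centre of its underside. Leave it.
- fork: Steel tuning fork lying flat, 128 long (own x) x 26 wide x 8 high, origin under its middle. Leave it.
- file: Flat tuning file with a red grip, lying, 150 long (own x) x 16 x 11 high, origin under its middle. Leave it.
Not all that is in view belongs to the job. Several things have the shape of the pad; the one meant has the colours described above.

How it is judged:
By the outcome, as a careful person would: the job done as asked, in the order asked, and still so for the second after the job is handed in, with the robot touching nothing.
It also fails if it takes over 72 s, if anything falls off the work surface, if the arm or the gripper's body presses on something with over 40 N, if the wrist force passes 120 N, or if a joint passes its speed limit or range.

## Working session

There is one attempt and no reset: what is moved stays moved. The work goes in short steps, Python scripts to look and compute and a shell command to move; the robot and the scene stay as the last step left them, time stands still between calls to the robot, and variables do not carry over. Pictures are saved under pics/ and viewed, and the job is handed in when it is done.

```bash
ls -la; mkdir -p pics; python3 - <<'E'
from station import env
import cv2,numpy as np
o=env.get_obs()
for k,v in o.items(): print(k,np.round(v,4))
print(env.hold_point_z)
for n in("top","side"):
    f=env.grab_frame(n)
    cv2.imwrite(f"pics/{n}0.png",f["img"][:,:,::-1])
    np.savez(f"pics/{n}0.npz",**f)
    print(n,f["fx"],f["fy"],f["cx"],f["cy"],np.round(f["R"],4).tolist(),np.round(f["t"],4))
E
```

```text
total 12
drwxr-xr-x  3 agent agent 4096 Dec  7 06:52 .
drwxr-xr-x 23 root  root  4096 Dec  7 06:52 ..
drwxr-xr-x  2 agent agent 4096 Dec  7 06:52 pics
t 0.0
joints [ 1.199   0.2766  1.5062 -0.      1.3607 -0.121 ]
joint_vel [ 0.0005  0.0005 -0.0006 -0.0005 -0.0011  0.0016]
joint_efforts [-8.00000e-04 -4.16776e+01 -2.45808e+01 -3.00000e-04  1.08000e-02
 -0.00000e+00]
tool_pos [0.1426 0.5566 0.303 ]
tool_rot [-2.000e-04  1.251e-01  9.921e-01 -9.000e-04]
contact_force [-0.7973  0.1282 -0.0733]
ft_torque [-0.0224 -0.0228  0.0236]
gripper_width 0.0853
0.0539
top 600.768583517018 600.768583517018 322.38764819109156 234.18194472948724 [[0.0278, -0.9996, 0.0043], [-0.9867, -0.0281, -0.1599], [0.16, 0.0002, -0.9871]] [0.0683 0.5498 1.1186]
side 446.28924832402066 446.28924832402066 323.644070729849 240.41411738631658 [[0.9703, -0.2412, -0.0187], [-0.1837, -0.6842, -0.7058], [0.1575, 0.6883, -0.7082]] [-0.5108  0.1756  0.763 ]
```

View pics/top0.png

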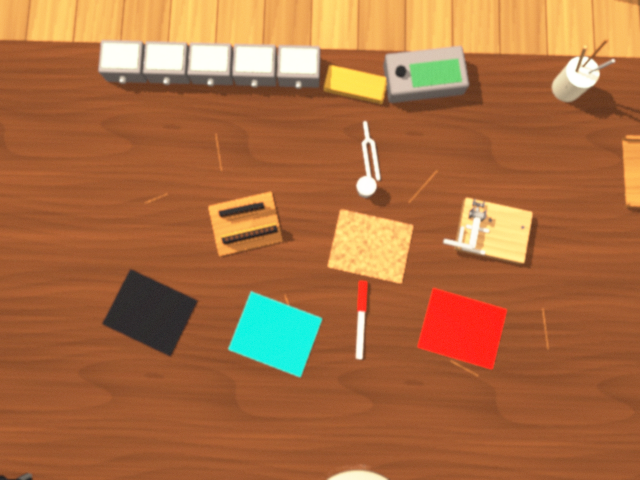

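View pics/side0.png

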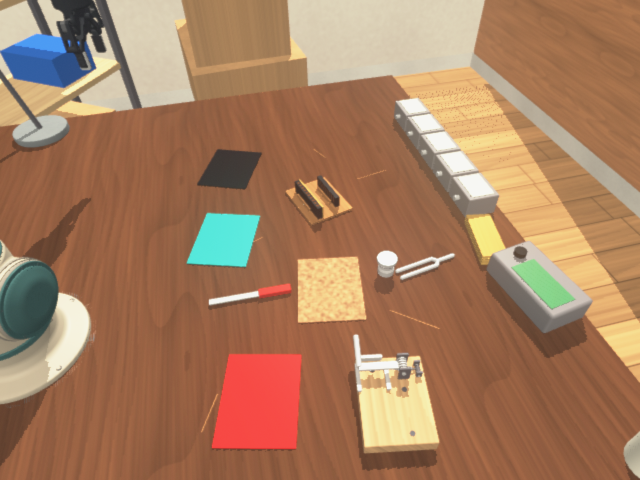

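The cork pad is the speckled one at top (371,246). The other pad-shaped things are black (150,312), cyan (275,334) and red (462,328), so they don't fit. The rack is at (245,223) with combs at (241,210) and (250,235), and the block is at (495,230). I'll enlarge the rack and block.

```bash
python3 - <<'E'
import cv2,numpy as np
t=np.load("pics/top0.npz")["img"][:,:,::-1]; s=np.load("pics/side0.npz")["img"][:,:,::-1]
def crop(im,x0,y0,w,h,k,name):
    cv2.imwrite(name,cv2.resize(im[y0:y0+h,x0:x0+w],None,fx=k,fy=k,interpolation=cv2.INTER_CUBIC))
a=cv2.resize(t[185:260,200:295],(760,600),interpolation=cv2.INTER_CUBIC);cv2.imwrite("pics/rack_t.png",a)
crop(s,280,170,80,60,10,"pics/rack_s.png")
crop(t,440,190,100,75,8,"pics/block_t.png")
crop(s,345,325,100,130,4.6,"pics/block_s.png")
E
```

```text
(no output)
```

View pics/rack_t.png

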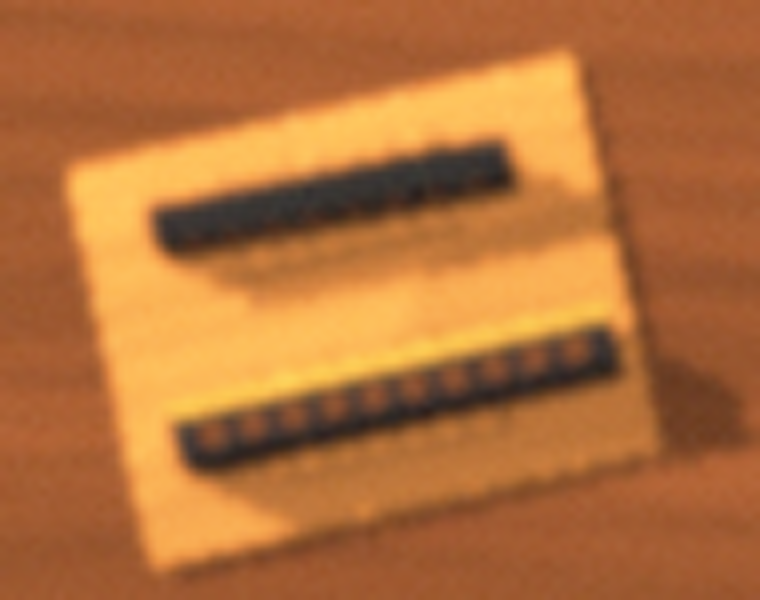

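View pics/rack_s.png

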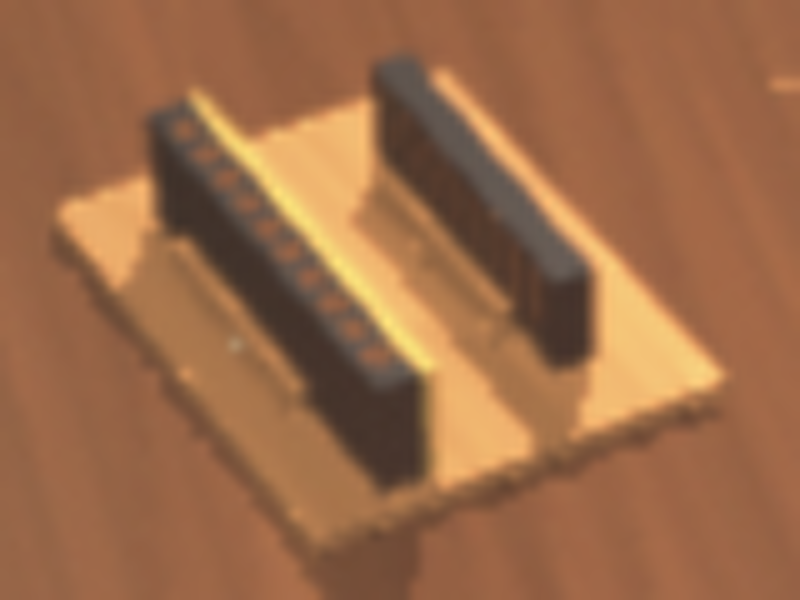

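View pics/block_t.png

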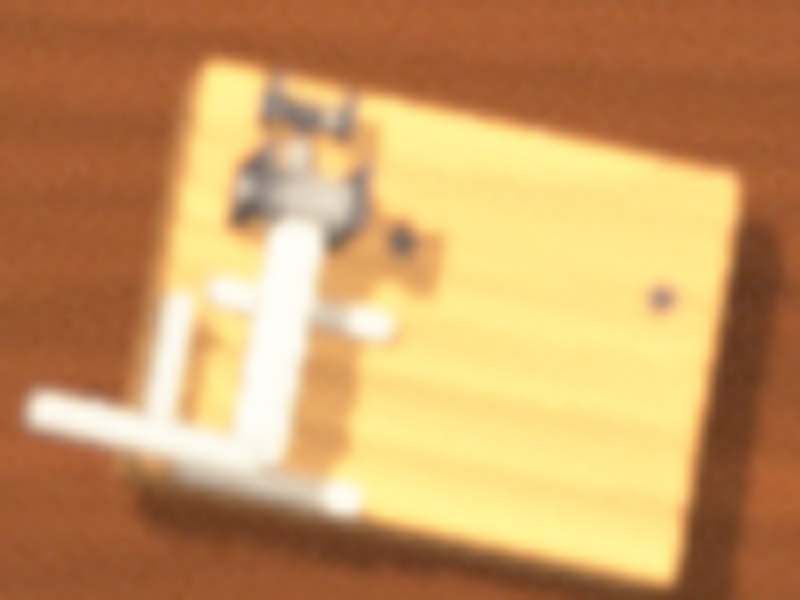

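View pics/block_s.png

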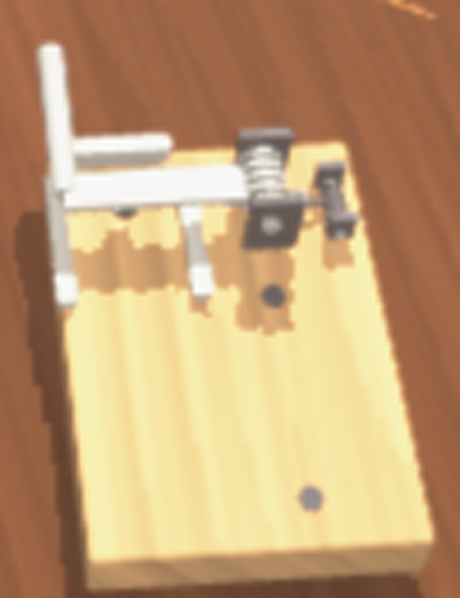

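```bash
cat > h.py <<'E'
import numpy as np
from scipy.optimize import least_squares
def proj(f,X):
    c=np.asarray(X)@f["R"].T+f["t"]
    return np.stack([f["fx"]*c[:,0]/c[:,2]+f["cx"],f["fy"]*c[:,1]/c[:,2]+f["cy"]],1)
def tow(p,L):
    x,y,a=p; L=np.asarray(L,float); c,s=np.cos(a),np.sin(a)
    return np.stack([x+c*L[:,0]-s*L[:,1],y+s*L[:,0]+c*L[:,1],L[:,2]],1)
def unc(px,x0,y0,k): # crop px->image px
    return (np.asarray(px,float)+.5)/k-.5+[x0,y0]
def fit(obs,p0):  # obs list of (frame, local pts(m), pixels)
    g=lambda p: np.concatenate([(proj(f,tow(p,L))-P).ravel() for f,L,P in obs])
    r=least_squares(g,p0); return r.x,np.round(r.fun.reshape(-1,2),2)
def ray(f,px,z):
    d=f["R"].T@np.array([(px[0]-f["cx"])/f["fx"],(px[1]-f["cy"])/f["fy"],1]); C=-f["R"].T@f["t"]
    return C+d*(z-C[2])/d[2]
E
python3 - <<'E'
from h import *
T=dict(np.load("pics/top0.npz"));S=dict(np.load("pics/side0.npz"))
mm=1e-3
for name,L,pt,cr,Ls,ps,crs in [
 ("rack",[(52,65,6),(52,-65,6),(-52,-65,6),(-52,65,6)],[(70,168),(574,50),(660,455),(155,572)],(200,185,8),
   [(-52,65,6),(-52,-65,6),(52,-65,6)],[(58,215),(320,548),(725,378)],(280,170,10)),
 ("comb",[(7,55,36),(7,-55,36),(-7,-55,36),(-7,55,36)],[(170,412),(610,306),(620,374),(196,470)],(200,185,8),
   [(7,55,36),(7,-55,36),(-7,-55,36),(-7,55,36)],[(195,88),(437,372),(380,388),(152,115)],(280,170,10)),
 ("block",[(80,60,24),(80,-75,24),(-24,-75,24)],[(202,60),(742,176),(672,584)],(440,190,8),
   [(80,60,24),(80,-75,24),(-24,-75,24)],[(342,143),(433,540),(88,558)],(345,325,4.6)),
 ]:
    L=np.array(L)*mm;Ls=np.array(Ls)*mm;P=unc(pt,*cr);Q=unc(ps,*crs)
    p0=list(ray(T,P.mean(0),.02)[:2])+[0.2 if name!="block" else -.2]
    for lab,obs in(("top",[(T,L,P)]),("side",[(S,Ls,Q)]),("both",[(T,L,P),(S,Ls,Q)])):
        x,r=fit(obs,p0);print(name,lab,np.round(x,4),r.tolist() if lab!="both" else "")
for n,px,cr in(("handle_end_top",(28,408),(440,190,8)),):
    print(n,ray(T,unc(px,*cr),.043))
for f,n,px,z in((T,"padc_top",None,0.003),):
    for q in((343,210),(414,222),(403,283),(328,266)): print("pad",ray(T,q,z).round(4))
# depth checks
rz=T["range_z"]
for q in((250,236),(241,210),(371,246),(275,334),(510,235),(367,186)):
    z=rz[q[1],q[0]];c=np.array([(q[0]-T["cx"])/T["fx"]*z,(q[1]-T["cy"])/T["fy"]*z,z]);print(q,(T["R"].T@(c-T["t"])).round(4))
E
```

```text
rack top [0.5715 0.2391 0.2581] [[-0.11, 0.2], [-0.02, 0.63], [0.44, -0.46], [-0.32, -0.36]]
rack side [0.5715 0.2335 0.2689] [[-0.58, -0.09], [-0.19, -0.35], [0.75, 0.35]]
rack both [0.5717 0.2378 0.2629] 
comb top [0.5465 0.2258 0.2631] [[0.29, 0.32], [0.43, 0.65], [0.76, -0.98], [-1.47, -0.0]]
comb side [0.548  0.2237 0.2651] [[0.66, 0.6], [0.0, -0.48], [-0.1, 0.12], [-0.56, -0.18]]
comb both [0.5473 0.2252 0.2644] 
block top [ 0.5437 -0.2421 -0.1893] [[0.31, 0.11], [-0.26, -0.0], [-0.05, -0.1]]
block side [ 0.5426 -0.2455 -0.1962] [[0.38, -1.02], [0.19, 0.18], [-0.53, 0.53]]
block both [ 0.5431 -0.2444 -0.1933] 
handle_end_top [ 0.54195123 -0.15004475  0.043     ]
pad [0.6049 0.0436 0.003 ]
pad [ 0.5844 -0.0998  0.003 ]
pad [ 0.461  -0.0785  0.003 ]
pad [0.4906 0.0709 0.003 ]
(250, 236) [0.5412 0.2244 0.037 ]
(241, 210) [0.593  0.245  0.0329]
(371, 246) [ 0.5328 -0.0138  0.0053]
(275, 334) [0.3544 0.1707 0.0037]
(510, 235) [ 0.5603 -0.2869  0.0213]
(367, 186) [ 0.6472 -0.0014  0.0384]
```

```bash
cat > d.py <<'E'
import sys,numpy as np
from scipy.spatial.transform import Rotation as Ro
from station import env
def cur():
    o=env.get_obs(); q=o["tool_rot"]; return o,np.array(o["tool_pos"]),Ro.from_quat([q[1],q[2],q[3],q[0]])
def delta(x,y,z,psi):
    o,p,R=cur(); s,c=np.sin(psi),np.cos(psi)
    T=Ro.from_matrix(np.array([[-s,c,0],[c,s,0],[0,0,-1]]))
    T=Ro.from_matrix(np.array([[-s,c,0],[c,s,0],[0,0,-1.]]))
    d=R.inv().apply(np.array([x,y,z])-p)*100
    return d,(R.inv()*T).as_rotvec()
if __name__=="__main__":
    d,r=delta(*map(float,sys.argv[1:5]))
    o=cur()[0]
    print("cm",d.round(2),"rotvec",r.round(4),"t",o["t"],"force",np.round(o["contact_force"],1),"w",round(o["gripper_width"],4),"tcp",np.round(o["tool_pos"],4))
E
python3 d.py 0.547 0.225 0.16 0.262
```

```text
cm [-47.41 -22.07  14.34] rotvec [-1.6000e-03  7.0000e-04  1.0581e+00] t 0.1 force [-0.6  0.1 -0.3] w 0.0856 tcp [0.1426 0.5567 0.3031]
```

```bash
python3 -m creep '[{"claw":4.5,"dx":-3,"dy":-1.4,"az":0.13},{"claw":4.5,"dx":-7,"dy":-3.2,"az":0.26},{"claw":4.5,"dx":-11,"dy":-5,"az":0.39},{"claw":4.5,"dx":-15,"dy":-7,"az":0.52},{"claw":4.5,"dx":-19,"dy":-9,"az":0.65},{"claw":4.5,"dx":-23,"dy":-10.8,"az":0.78},{"claw":4.5,"dx":-27,"dy":-12.6,"az":0.92},{"claw":4.5,"dx":-31,"dy":-14.4,"az":1.058}]' 40; python3 d.py 0.547 0.225 0.16 0.262
```

```text
cm [-47.41 -22.07  14.34] rotvec [-1.6000e-03  7.0000e-04  1.0581e+00] t 0.1 force [-0.6  0.1 -0.3] w 0.0856 tcp [0.1426 0.5567 0.3031]invalid input
```

```bash
python3 -m creep '[{"claw":4.5,"dx":-3,"dy":-1.4,"dz":0,"ax":0,"ay":0,"az":0.13},{"claw":4.5,"dx":-7,"dy":-3.2,"dz":0,"ax":0,"ay":0,"az":0.26},{"claw":4.5,"dx":-11,"dy":-5,"dz":0,"ax":0,"ay":0,"az":0.39},{"claw":4.5,"dx":-15,"dy":-7,"dz":0,"ax":0,"ay":0,"az":0.52},{"claw":4.5,"dx":-19,"dy":-9,"dz":0,"ax":0,"ay":0,"az":0.65},{"claw":4.5,"dx":-23,"dy":-10.8,"dz":0,"ax":0,"ay":0,"az":0.78},{"claw":4.5,"dx":-27,"dy":-12.6,"dz":0,"ax":0,"ay":0,"az":0.92},{"claw":4.5,"dx":-31,"dy":-14.4,"dz":0,"ax":0,"ay":0,"az":1.058}]' 40; python3 d.py 0.547 0.225 0.16 0.262
```

```text
t: 0.9
tool_pos: [0.4083, 0.3392, 0.3037]
tool_rot: [-0.0, 0.611, 0.792, -0.0]
contact_force: [-0.3, 0.0, -0.9]
gripper_width: 0.0451
cm [-14.56  10.53  14.36] rotvec [-0.0004 -0.0001 -0.0058] t 0.9 force [-0.3  0.  -0.9] w 0.0451 tcp [0.4083 0.3392 0.3037]
```

```bash
python3 -m creep '[{"claw":4.5,"dx":-3.5,"dy":2.5,"dz":2,"ax":0,"ay":0,"az":0},{"claw":4.5,"dx":-7,"dy":5,"dz":5,"ax":0,"ay":0,"az":0},{"claw":4.5,"dx":-10.5,"dy":7.5,"dz":8,"ax":0,"ay":0,"az":0},{"claw":4.5,"dx":-13,"dy":9.5,"dz":11,"ax":0,"ay":0,"az":0},{"claw":4.5,"dx":-14.5,"dy":10.5,"dz":13,"ax":0,"ay":0,"az":0},{"claw":4.5,"dx":-14.5,"dy":10.5,"dz":14.3,"ax":0,"ay":0,"az":0},{"claw":4.5,"dx":-14.5,"dy":10.5,"dz":14.3,"ax":0,"ay":0,"az":0}]'; python3 d.py 0.547 0.225 0.093 0.262; python3 - <<'E'
from station import env
import cv2,numpy as np
for n in("top","side"):
    f=env.grab_frame(n);cv2.imwrite(f"pics/{n}1.png",f["img"][:,:,::-1]);np.savez(f"pics/{n}1.npz",**f)
    im=f["img"][:,:,::-1]
    c=im[140:290,170:330] if n=="top" else im[90:240,240:400]
    cv2.imwrite(f"pics/{n}1c.png",cv2.resize(c,None,fx=4,fy=4,interpolation=cv2.INTER_CUBIC))
E
```

```text
t: 1.6
tool_pos: [0.5446, 0.2274, 0.1586]
tool_rot: [-0.002, 0.609, 0.793, -0.002]
contact_force: [-0.3, -0.2, -0.6]
gripper_width: 0.0449
cm [-0.29  0.2   6.56] rotvec [-0.0057 -0.0006 -0.0012] t 1.6 force [-0.3 -0.2 -0.6] w 0.0449 tcp [0.5446 0.2274 0.1586]
```

View pics/side1c.png

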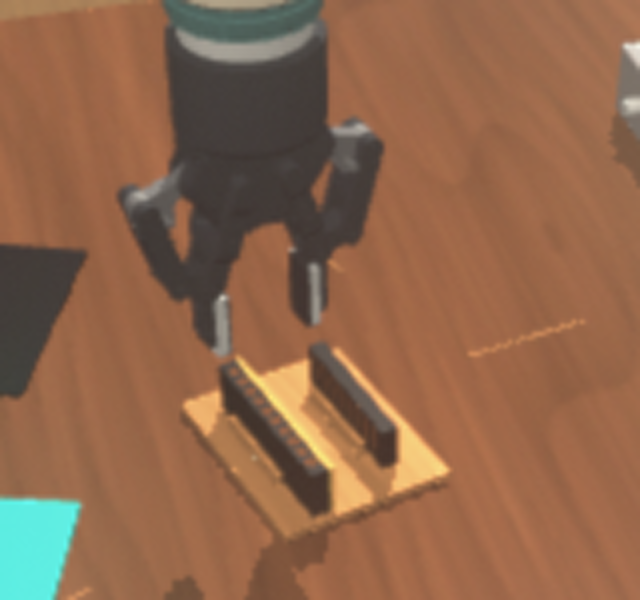

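View pics/top1c.png

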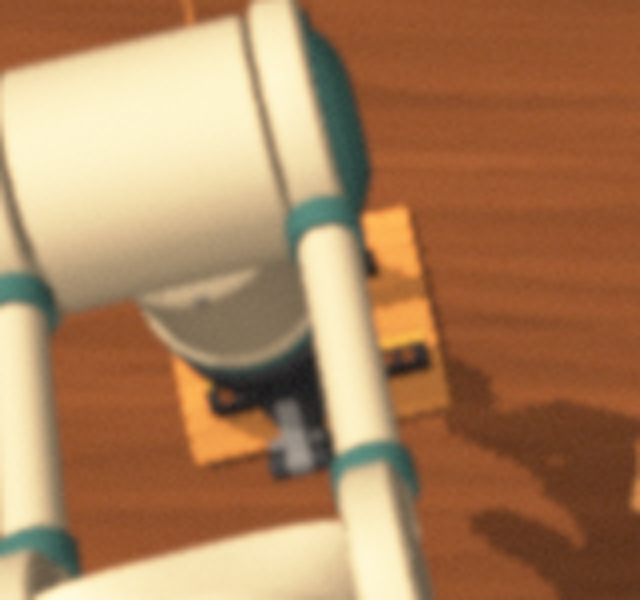

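```bash
python3 - <<'E'
from h import *
S=dict(np.load("pics/side1.npz"))
print(proj(S,[(0.5446,0.2274,0.0856),(0.5446,0.2274,0.0916),(.547,.225,.036)]).round(1))
p=np.array([.5446,.2274]);u=np.array([np.cos(.262),np.sin(.262)])
for s in(-1,1):
  for o in (-1,1):
    v=np.array([-u[1],u[0]])
    print(proj(S,[(*(p+s*.0225*u+o*.011*v),.0876)]).round(1))
E
python3 d.py 0.547 0.225 0.093 0.262
```

```text
[[305.3 174.1]
 [305.1 171.8]
 [307.7 192.9]]
[[298.1 179.3]]
[[293.4 173.8]]
[[317.1 172.8]]
[[312.2 167.4]]
cm [-0.39  0.05  6.83] rotvec [-0.0003 -0.0006  0.0008] t 1.7 force [-0.9  0.7  0.3] w 0.0451 tcp [0.5455 0.2286 0.1613]
```

```bash
python3 -m creep '[{"claw":4.0,"dx":-0.4,"dy":0.05,"dz":1.5,"ax":0,"ay":0,"az":0},{"claw":4.0,"dx":-0.4,"dy":0.05,"dz":3.5,"ax":0,"ay":0,"az":0},{"claw":4.0,"dx":-0.4,"dy":0.05,"dz":5.2,"ax":0,"ay":0,"az":0},{"claw":4.0,"dx":-0.4,"dy":0.05,"dz":6.2,"ax":0,"ay":0,"az":0},{"claw":4.0,"dx":-0.4,"dy":0.05,"dz":6.6,"ax":0,"ay":0,"az":0},{"claw":4.0,"dx":-0.4,"dy":0.05,"dz":6.6,"ax":0,"ay":0,"az":0}]'; python3 d.py 0.547 0.225 0.093 0.262;python3 - <<'E'
from station import env
import cv2,numpy as np
f=env.grab_frame("side");im=f["img"][:,:,::-1]
cv2.imwrite("pics/side2c.png",cv2.resize(im[120:230,250:390],None,fx=5,fy=5,interpolation=cv2.INTER_CUBIC))
E
```

```text
t: 2.3
tool_pos: [0.5477, 0.2246, 0.0954]
tool_rot: [0.0, 0.608, 0.794, 0.0]
contact_force: [0.4, -0.7, 0.0]
gripper_width: 0.0397
cm [ 0.05 -0.06  0.24] rotvec [ 0.0007 -0.0001  0.0009] t 2.3 force [ 0.4 -0.7  0. ] w 0.0397 tcp [0.5477 0.2246 0.0954]
```

View pics/side2c.png

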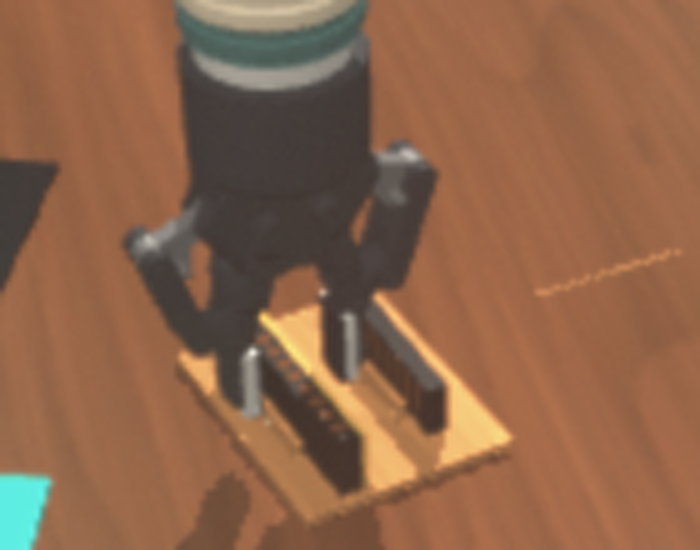

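```bash
python3 -m creep '[{"claw":3.0,"dx":0.05,"dy":-0.05,"dz":0.15,"ax":0,"ay":0,"az":0},{"claw":2.0,"dx":0.05,"dy":-0.05,"dz":0.15,"ax":0,"ay":0,"az":0},{"claw":1.0,"dx":0.05,"dy":-0.05,"dz":0.15,"ax":0,"ay":0,"az":0},{"claw":1.0,"dx":0.05,"dy":-0.05,"dz":0.15,"ax":0,"ay":0,"az":0},{"claw":1.0,"dx":0.05,"dy":-0.05,"dz":0.15,"ax":0,"ay":0,"az":0},{"claw":1.0,"dx":0.05,"dy":-0.05,"dz":0.15,"ax":0,"ay":0,"az":0}]' 50; python3 d.py 0.547 0.225 0.093 0.262
```

```text
t: 2.95
tool_pos: [0.5477, 0.2245, 0.0941]
tool_rot: [0.0, 0.609, 0.793, 0.001]
contact_force: [-0.0, 1.2, 5.6]
gripper_width: 0.0124
cm [ 0.06 -0.05  0.11] rotvec [ 0.0015 -0.0002 -0.0001] t 2.95 force [-0.   1.2  5.6] w 0.0124 tcp [0.5477 0.2245 0.0941]
```

```bash
python3 -m creep '[{"claw":1.0,"dx":0,"dy":0,"dz":-0.5,"ax":0,"ay":0,"az":0},{"claw":1.0,"dx":0,"dy":0,"dz":-1.5,"ax":0,"ay":0,"az":0},{"claw":1.0,"dx":0,"dy":0,"dz":-3,"ax":0,"ay":0,"az":0},{"claw":1.0,"dx":0,"dy":0,"dz":-5,"ax":0,"ay":0,"az":0},{"claw":1.0,"dx":0,"dy":0,"dz":-6.5,"ax":0,"ay":0,"az":0},{"claw":1.0,"dx":0,"dy":0,"dz":-6.5,"ax":0,"ay":0,"az":0}]' 50; python3 d.py 0.547 0.225 0.093 0.262;python3 - <<'E'
from station import env
import cv2,numpy as np
f=env.grab_frame("side");im=f["img"][:,:,::-1];np.savez("pics/side3.npz",**f)
cv2.imwrite("pics/side3c.png",cv2.resize(im[100:220,240:390],None,fx=5,fy=5,interpolation=cv2.INTER_CUBIC))
E
```

```text
t: 3.55
tool_pos: [0.5481, 0.2246, 0.1608]
tool_rot: [0.001, 0.609, 0.793, 0.002]
contact_force: [1.3, 0.3, -0.2]
gripper_width: 0.0127
cm [ 0.07 -0.12  6.78] rotvec [ 0.0039 -0.      0.    ] t 3.55 force [ 1.3  0.3 -0.2] w 0.0127 tcp [0.5481 0.2246 0.1608]
```

View pics/side3c.png

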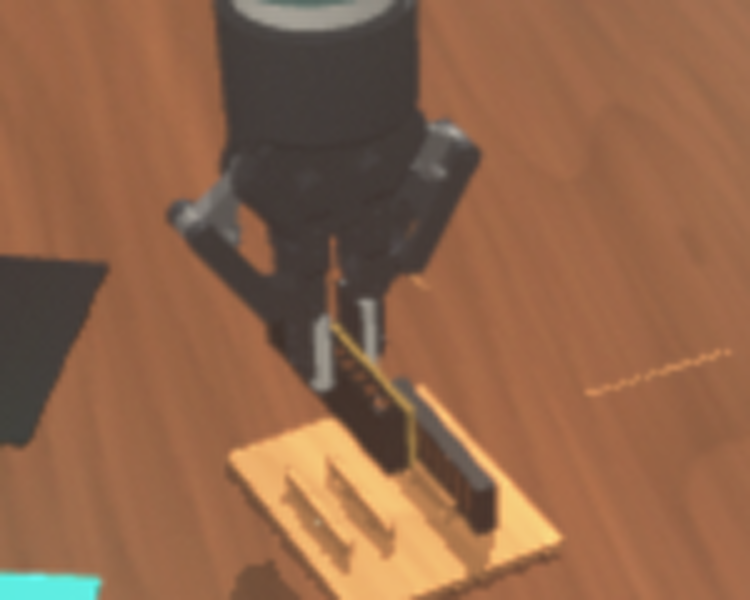

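```bash
python3 d.py 0.549 -0.018 0.16 -0.19
```

```text
cm [-23.46  -6.12  -0.07] rotvec [ 1.600e-03 -4.000e-04  4.521e-01] t 3.6 force [ 0.   0.9 -0.6] w 0.0125 tcp [0.5473 0.2244 0.1594]
```

```bash
python3 -m creep '[{"claw":1.0,"dx":-2,"dy":-0.5,"dz":0,"ax":0,"ay":0,"az":0.05},{"claw":1.0,"dx":-5,"dy":-1.3,"dz":0,"ax":0,"ay":0,"az":0.12},{"claw":1.0,"dx":-9,"dy":-2.3,"dz":0,"ax":0,"ay":0,"az":0.2},{"claw":1.0,"dx":-13,"dy":-3.4,"dz":0,"ax":0,"ay":0,"az":0.29},{"claw":1.0,"dx":-17,"dy":-4.4,"dz":0,"ax":0,"ay":0,"az":0.37},{"claw":1.0,"dx":-20.5,"dy":-5.3,"dz":0,"ax":0,"ay":0,"az":0.42},{"claw":1.0,"dx":-23,"dy":-6.0,"dz":0,"ax":0,"ay":0,"az":0.45},{"claw":1.0,"dx":-23.5,"dy":-6.1,"dz":0,"ax":0,"ay":0,"az":0.452}]'; python3 d.py 0.549 -0.018 0.092 -0.19
```

```text
t: 4.4
tool_pos: [0.5483, -0.021, 0.1573]
tool_rot: [-0.001, 0.772, 0.636, -0.001]
contact_force: [0.1, 0.8, -1.0]
gripper_width: 0.0129
cm [0.32 0.03 6.53] rotvec [-0.0024  0.001  -0.0035] t 4.4 force [ 0.1  0.8 -1. ] w 0.0129 tcp [ 0.5483 -0.021   0.1573]
```

```bash
python3 -m creep '[{"claw":1.0,"dx":0,"dy":0,"dz":1.5,"ax":0,"ay":0,"az":0},{"claw":1.0,"dx":0,"dy":0,"dz":3.2,"ax":0,"ay":0,"az":0},{"claw":1.0,"dx":0,"dy":0,"dz":4.8,"ax":0,"ay":0,"az":0},{"claw":1.0,"dx":0,"dy":0,"dz":5.6,"ax":0,"ay":0,"az":0},{"claw":1.0,"dx":0,"dy":0,"dz":5.9,"ax":0,"ay":0,"az":0},{"claw":1.0,"dx":0,"dy":0,"dz":6.0,"ax":0,"ay":0,"az":0}]'; python3 d.py 0.549 -0.018 0.091 -0.19;python3 - <<'E'
from station import env
import cv2,numpy as np
f=env.grab_frame("side");im=f["img"][:,:,::-1];np.savez("pics/side4.npz",**f)
cv2.imwrite("pics/side4c.png",cv2.resize(im[190:340,260:420],None,fx=4,fy=4,interpolation=cv2.INTER_CUBIC))
E
```

```text
t: 5.0
tool_pos: [0.549, -0.0179, 0.0981]
tool_rot: [-0.0, 0.771, 0.637, -0.0]
contact_force: [-1.4, 0.3, -0.8]
gripper_width: 0.0127
cm [-0.01 -0.    0.71] rotvec [-0.0008 -0.0002  0.0006] t 5.0 force [-1.4  0.3 -0.8] w 0.0127 tcp [ 0.549  -0.0179  0.0981]
```

View pics/side4c.png

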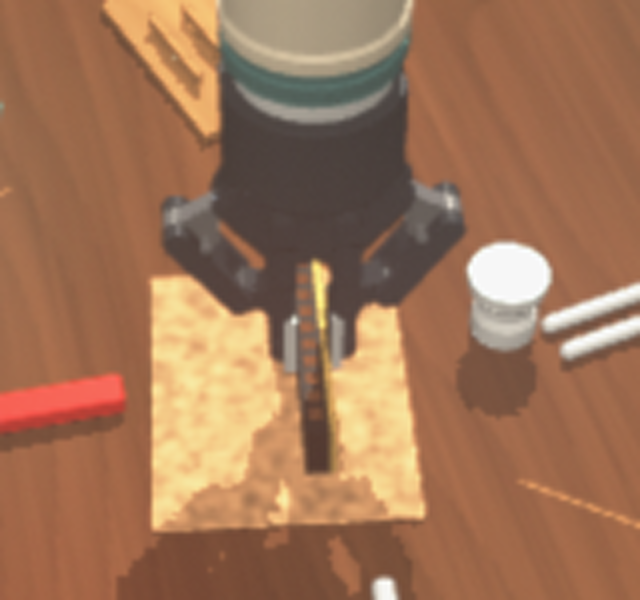

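```bash
python3 -m creep '[{"claw":1.0,"dx":0,"dy":0,"dz":0.3,"ax":0,"ay":0,"az":0},{"claw":1.0,"dx":0,"dy":0,"dz":0.55,"ax":0,"ay":0,"az":0},{"claw":1.0,"dx":0,"dy":0,"dz":0.7,"ax":0,"ay":0,"az":0},{"claw":1.0,"dx":0,"dy":0,"dz":0.7,"ax":0,"ay":0,"az":0}]'; python3 d.py 0.549 -0.018 0.091 -0.19
```

```text
t: 5.45
tool_pos: [0.549, -0.0184, 0.0913]
tool_rot: [-0.0, 0.771, 0.637, -0.0]
contact_force: [0.4, 0.3, -1.0]
gripper_width: 0.0128
cm [ 0.04 -0.01  0.03] rotvec [-0.0001 -0.0001 -0.    ] t 5.45 force [ 0.4  0.3 -1. ] w 0.0128 tcp [ 0.549  -0.0184  0.0913]
```

```bash
python3 -m creep '[{"claw":1.0,"dx":0,"dy":0,"dz":0.1,"ax":0,"ay":0,"az":0},{"claw":1.0,"dx":0,"dy":0,"dz":0.2,"ax":0,"ay":0,"az":0},{"claw":1.0,"dx":0,"dy":0,"dz":0.2,"ax":0,"ay":0,"az":0}]'; python3 d.py 0.549 -0.018 0.091 -0.19
```

```text
t: 5.75
tool_pos: [0.5492, -0.0184, 0.091]
tool_rot: [0.0, 0.771, 0.637, 0.0]
contact_force: [-2.5, 0.8, 9.8]
gripper_width: 0.0128
cm [ 0.04 -0.03  0.  ] rotvec [ 0.0008 -0.0001  0.    ] t 5.75 force [-2.5  0.8  9.8] w 0.0128 tcp [ 0.5492 -0.0184  0.091 ]
```

Contact with the pad is 9.8 N. Now I'll back off slightly, open, and lift.

```bash
python3 -m creep '[{"claw":1.0,"dx":0,"dy":0,"dz":-0.1,"ax":0,"ay":0,"az":0},{"claw":1.6,"dx":0,"dy":0,"dz":-0.1,"ax":0,"ay":0,"az":0},{"claw":2.4,"dx":0,"dy":0,"dz":-0.1,"ax":0,"ay":0,"az":0},{"claw":3.2,"dx":0,"dy":0,"dz":-0.3,"ax":0,"ay":0,"az":0},{"claw":3.2,"dx":0,"dy":0,"dz":-1.5,"ax":0,"ay":0,"az":0},{"claw":3.2,"dx":0,"dy":0,"dz":-3.5,"ax":0,"ay":0,"az":0},{"claw":3.2,"dx":0,"dy":0,"dz":-5.0,"ax":0,"ay":0,"az":0},{"claw":1.5,"dx":0,"dy":0,"dz":-5.0,"ax":0,"ay":0,"az":0}]'; python3 d.py 0.549 -0.018 0.091 -0.19;python3 - <<'E'
from station import env
import cv2,numpy as np
f=env.grab_frame("side");im=f["img"][:,:,::-1];np.savez("pics/side5.npz",**f)
cv2.imwrite("pics/side5c.png",cv2.resize(im[190:340,260:420],None,fx=4,fy=4,interpolation=cv2.INTER_CUBIC))
E
```

```text
t: 6.55
tool_pos: [0.5508, -0.0186, 0.1421]
tool_rot: [0.002, 0.771, 0.637, 0.002]
contact_force: [-0.4, -0.2, 0.1]
gripper_width: 0.0187
cm [ 0.02 -0.22  5.11] rotvec [ 0.0058 -0.0002  0.0001] t 6.55 force [-0.4 -0.2  0.1] w 0.0187 tcp [ 0.5508 -0.0186  0.1421]
```

View pics/side5c.png

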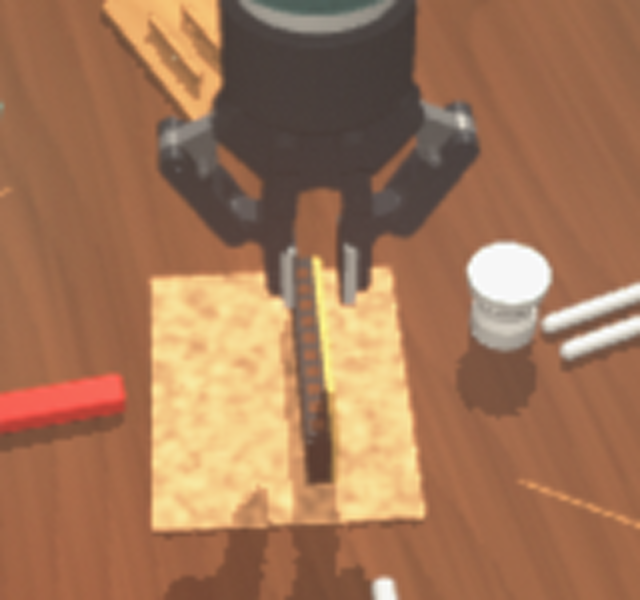

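```bash
python3 -m creep '[{"claw":0,"dx":0,"dy":1.5,"dz":-0.5,"ax":0,"ay":0,"az":0},{"claw":0,"dx":0,"dy":3.2,"dz":-0.5,"ax":0,"ay":0,"az":0},{"claw":0,"dx":0,"dy":3.4,"dz":0,"ax":0,"ay":0,"az":0},{"claw":0,"dx":0,"dy":3.4,"dz":2,"ax":0,"ay":0,"az":0},{"claw":0,"dx":0,"dy":3.4,"dz":3.5,"ax":0,"ay":0,"az":0},{"claw":0,"dx":0,"dy":3.4,"dz":4.3,"ax":0,"ay":0,"az":0},{"claw":0,"dx":0,"dy":3.4,"dz":4.3,"ax":0,"ay":0,"az":0}]'; python3 d.py 0.549 -0.018 0.097 -0.19
```

```text
t: 7.3
tool_pos: [0.5808, -0.0245, 0.0945]
tool_rot: [-0.002, 0.771, 0.637, -0.001]
contact_force: [-0.2, 0.3, -0.5]
gripper_width: 0.0002
cm [ 0.04 -3.25 -0.23] rotvec [-0.0046  0.     -0.    ] t 7.3 force [-0.2  0.3 -0.5] w 0.0002 tcp [ 0.5808 -0.0245  0.0945]
```

```bash
python3 -m creep '[{"claw":0,"dx":0,"dy":-0.5,"dz":-0.2,"ax":0,"ay":0,"az":0},{"claw":0,"dx":0,"dy":-0.9,"dz":-0.2,"ax":0,"ay":0,"az":0},{"claw":0,"dx":0,"dy":-1.2,"dz":-0.2,"ax":0,"ay":0,"az":0},{"claw":0,"dx":0,"dy":-1.5,"dz":-0.2,"ax":0,"ay":0,"az":0},{"claw":0,"dx":0,"dy":-1.8,"dz":-0.2,"ax":0,"ay":0,"az":0},{"claw":0,"dx":0,"dy":-2.1,"dz":-0.2,"ax":0,"ay":0,"az":0},{"claw":0,"dx":0,"dy":-2.4,"dz":-0.2,"ax":0,"ay":0,"az":0},{"claw":0,"dx":0,"dy":-2.4,"dz":-0.2,"ax":0,"ay":0,"az":0}]'; python3 d.py 0.549 -0.018 0.097 -0.19; python3 - <<'E'
from station import env
import cv2,numpy as np
f=env.grab_frame("side");im=f["img"][:,:,::-1];np.savez("pics/side6.npz",**f)
cv2.imwrite("pics/side6c.png",cv2.resize(im[190:340,260:420],None,fx=4,fy=4,interpolation=cv2.INTER_CUBIC))
E
```

```text
t: 8.1
tool_pos: [0.5581, -0.0201, 0.0982]
tool_rot: [-0.0, 0.771, 0.637, -0.0]
contact_force: [-0.6, 0.5, -0.2]
gripper_width: -0.0001
cm [ 0.03 -0.94  0.13] rotvec [-0.0012 -0.0001  0.0001] t 8.1 force [-0.6  0.5 -0.2] w -0.0001 tcp [ 0.5581 -0.0201  0.0982]
```

View pics/side6c.png

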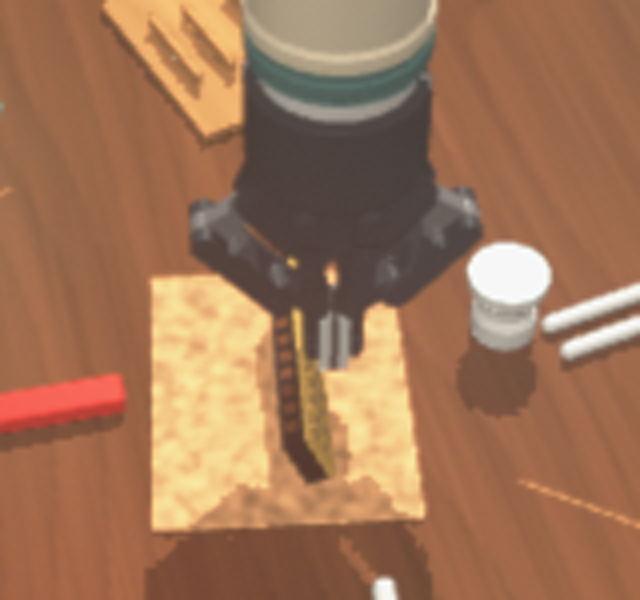

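```bash
python3 -m creep '[{"claw":0,"dx":0,"dy":-0.3,"dz":0,"ax":0,"ay":0,"az":0},{"claw":0,"dx":0,"dy":-0.6,"dz":0,"ax":0,"ay":0,"az":0},{"claw":0,"dx":0,"dy":-0.9,"dz":0,"ax":0,"ay":0,"az":0},{"claw":0,"dx":0,"dy":-1.2,"dz":0,"ax":0,"ay":0,"az":0},{"claw":0,"dx":0,"dy":-1.2,"dz":0,"ax":0,"ay":0,"az":0}]'; python3 d.py 0.549 -0.018 0.097 -0.19; python3 - <<'E'
from station import env
import cv2,numpy as np
f=env.grab_frame("side");im=f["img"][:,:,::-1];np.savez("pics/side7.npz",**f)
cv2.imwrite("pics/side7c.png",cv2.resize(im[190:340,260:420],None,fx=4,fy=4,interpolation=cv2.INTER_CUBIC))
E
```

```text
t: 8.65
tool_pos: [0.5465, -0.0179, 0.0983]
tool_rot: [-0.0, 0.771, 0.637, -0.0]
contact_force: [1.0, 0.2, -0.6]
gripper_width: 0.0001
cm [0.04 0.25 0.13] rotvec [-0.0008 -0.0001  0.    ] t 8.65 force [ 1.   0.2 -0.6] w 0.0001 tcp [ 0.5465 -0.0179  0.0983]
```

View pics/side7c.png

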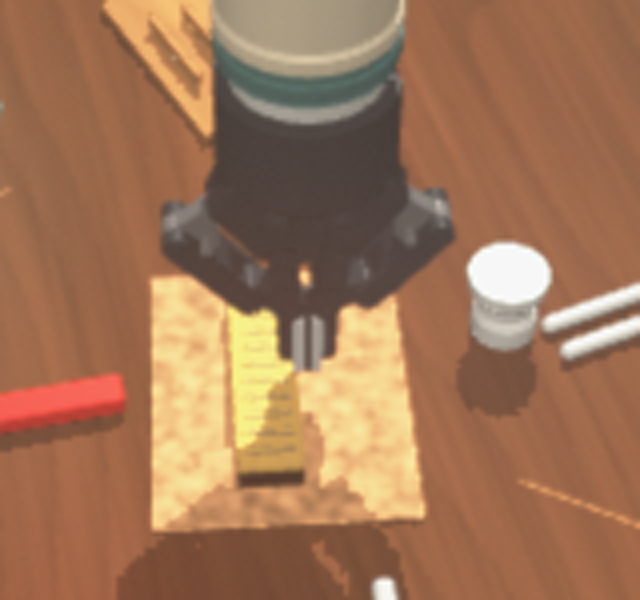

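```bash
python3 - <<'E'
from h import *
T=dict(np.load("pics/top0.npz"));S=dict(np.load("pics/side0.npz"))
print(ray(S,unc((50,50),345,325,4.6),.043), ray(S,unc((62,175),345,325,4.6),.043))
print(ray(T,unc((30,410),440,190,8),.043),ray(T,unc((200,440),440,190,8),.043))
p=(.5433,-.2438,-.191)
print(tow(p,np.array([(-20,90,43),(-20,29,43),(-20,76,43)])*1e-3).round(4))
E
python3 d.py .538 -.166 .19 -.19
```

```text
[ 0.54121375 -0.15448018  0.043     ] [ 0.53111376 -0.20149     0.043     ]
[ 0.54147545 -0.15052671  0.043     ] [ 0.5353091  -0.19160586  0.043     ]
[[ 0.5407 -0.1516  0.043 ]
 [ 0.5292 -0.2115  0.043 ]
 [ 0.5381 -0.1654  0.043 ]]
cm [-14.71   1.92  -9.16] rotvec [-0.0002 -0.0001  0.0001] t 8.7 force [0.5 0.2 0.1] w 0.0004 tcp [ 0.5469 -0.0179  0.0984]
```

```bash
python3 -m creep '[{"claw":1,"dx":0,"dy":0.3,"dz":-3,"ax":0,"ay":0,"az":0},{"claw":3,"dx":-1,"dy":0.6,"dz":-6,"ax":0,"ay":0,"az":0},{"claw":3.5,"dx":-4,"dy":1,"dz":-8,"ax":0,"ay":0,"az":0},{"claw":3.5,"dx":-8,"dy":1.4,"dz":-9,"ax":0,"ay":0,"az":0},{"claw":3.5,"dx":-11.5,"dy":1.7,"dz":-9,"ax":0,"ay":0,"az":0},{"claw":3.5,"dx":-14,"dy":1.9,"dz":-8,"ax":0,"ay":0,"az":0},{"claw":3.5,"dx":-14.7,"dy":1.9,"dz":-7,"ax":0,"ay":0,"az":0},{"claw":3.5,"dx":-14.7,"dy":1.9,"dz":-7,"ax":0,"ay":0,"az":0}]'; python3 d.py .5385 -.166 .097 -.19;  python3 - <<'E'
from station import env
import cv2,numpy as np
for n in("top","side"):
    f=env.grab_frame(n);cv2.imwrite(f"pics/{n}8.png",f["img"][:,:,::-1]);np.savez(f"pics/{n}8.npz",**f)
E
```

```text
t: 9.5
tool_pos: [0.5369, -0.1663, 0.1668]
tool_rot: [-0.002, 0.772, 0.636, -0.001]
contact_force: [-0.8, 0.3, -0.2]
gripper_width: 0.0354
cm [0.05 0.17 6.98] rotvec [-0.0033 -0.0012 -0.002 ] t 9.5 force [-0.8  0.3 -0.2] w 0.0354 tcp [ 0.5369 -0.1663  0.1668]
```

View pics/side8.png

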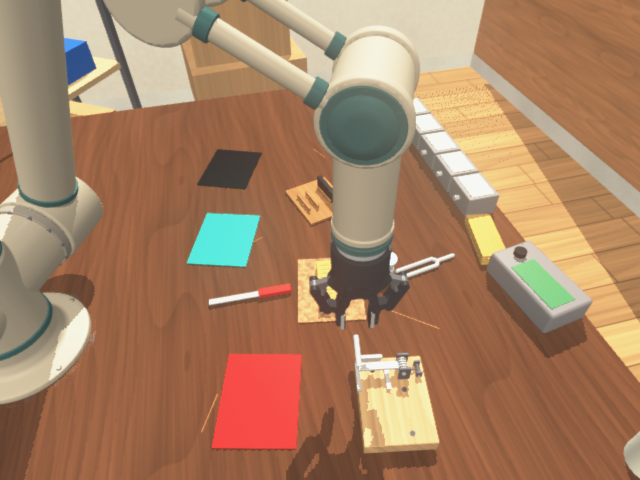

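View pics/top8.png

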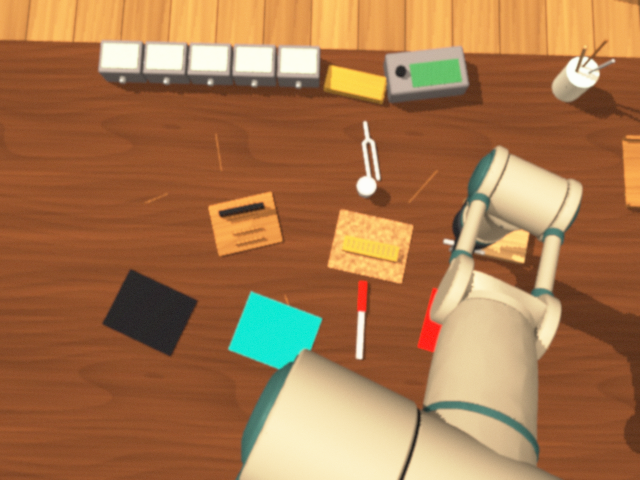

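Comb lies brass up on the pad at top (370,247), and the fingers (side 342/375, 324) are lined up over the handle bar (357,345). Descending.

```bash
python3 -m creep '[{"claw":3.5,"dx":0.0,"dy":0.1,"dz":1.5,"ax":0,"ay":0,"az":0},{"claw":3.5,"dx":0.0,"dy":0.1,"dz":3.2,"ax":0,"ay":0,"az":0},{"claw":3.5,"dx":0.0,"dy":0.1,"dz":5,"ax":0,"ay":0,"az":0},{"claw":3.5,"dx":0.0,"dy":0.1,"dz":6.3,"ax":0,"ay":0,"az":0},{"claw":3.5,"dx":0.0,"dy":0.1,"dz":6.9,"ax":0,"ay":0,"az":0},{"claw":3.5,"dx":0.0,"dy":0.1,"dz":6.9,"ax":0,"ay":0,"az":0}]'; python3 d.py .5385 -.166 .097 -.19;  python3 - <<'E'
from station import env
import cv2,numpy as np
for n in("side",):
    f=env.grab_frame(n);np.savez(f"pics/{n}9.npz",**f);im=f["img"][:,:,::-1]
    cv2.imwrite("pics/side9c.png",cv2.resize(im[270:420,290:450],None,fx=4,fy=4,interpolation=cv2.INTER_CUBIC))
E
```

```text
t: 10.2
tool_pos: [0.5389, -0.1654, 0.0988]
tool_rot: [-0.001, 0.771, 0.637, -0.0]
contact_force: [0.1, -0.1, 0.1]
gripper_width: 0.0348
cm [-0.07 -0.03  0.18] rotvec [-0.0013 -0.0005  0.0008] t 10.2 force [ 0.1 -0.1  0.1] w 0.0348 tcp [ 0.5389 -0.1654  0.0988]
```

View pics/side9c.png

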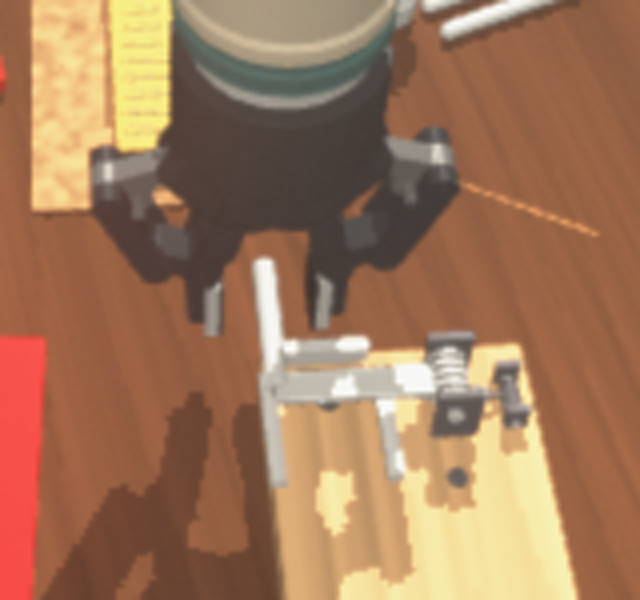

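```bash
python3 -m creep '[{"claw":2.2,"dx":0.0,"dy":0,"dz":0.1,"ax":0,"ay":0,"az":0},{"claw":1.2,"dx":0,"dy":0,"dz":0.15,"ax":0,"ay":0,"az":0},{"claw":0.5,"dx":0,"dy":0,"dz":0.15,"ax":0,"ay":0,"az":0},{"claw":0.5,"dx":0,"dy":0,"dz":0.15,"ax":0,"ay":0,"az":0},{"claw":0.5,"dx":0,"dy":0,"dz":0.15,"ax":0,"ay":0,"az":0}]' 30; python3 d.py .5385 -.166 .097 -.19
```

```text
t: 10.75
tool_pos: [0.5392, -0.1663, 0.0984]
tool_rot: [0.0, 0.771, 0.637, 0.0]
contact_force: [-1.0, 0.1, 3.4]
gripper_width: 0.0076
cm [ 0.01 -0.08  0.14] rotvec [ 0.0008  0.0001 -0.0002] t 10.75 force [-1.   0.1  3.4] w 0.0076 tcp [ 0.5392 -0.1663  0.0984]
```

```bash
python3 -m creep '[{"claw":0.5,"dx":0.0,"dy":0.03,"dz":-0.5,"ax":0,"ay":0,"az":0},{"claw":0.5,"dx":0,"dy":0.08,"dz":-1.0,"ax":0,"ay":0,"az":0},{"claw":0.5,"dx":0,"dy":0.2,"dz":-1.61,"ax":0,"ay":0,"az":0},{"claw":0.5,"dx":0,"dy":0.45,"dz":-2.38,"ax":0,"ay":0,"az":0},{"claw":0.5,"dx":0,"dy":0.8,"dz":-3.12,"ax":0,"ay":0,"az":0},{"claw":0.5,"dx":0,"dy":0.8,"dz":-3.12,"ax":0,"ay":0,"az":0}]' 30; python3 d.py .5392 -.1663 .0984 -.19
```

```text
t: 11.35
tool_pos: [0.5465, -0.1676, 0.1305]
tool_rot: [-0.0, 0.771, 0.637, -0.0]
contact_force: [-3.0, -1.3, 0.3]
gripper_width: 0.0077
cm [-0.01 -0.74  3.21] rotvec [-0.001   0.0002  0.0003] t 11.35 force [-3.  -1.3  0.3] w 0.0077 tcp [ 0.5465 -0.1676  0.1305]
```

```bash
python3 -m creep '[{"claw":0.5,"dx":0.0,"dy":0.43,"dz":-0.68,"ax":0,"ay":0,"az":0},{"claw":0.5,"dx":0,"dy":0.94,"dz":-1.31,"ax":0,"ay":0,"az":0},{"claw":0.5,"dx":0,"dy":1.53,"dz":-1.87,"ax":0,"ay":0,"az":0},{"claw":0.5,"dx":0,"dy":2.1,"dz":-2.28,"ax":0,"ay":0,"az":0},{"claw":0.5,"dx":0,"dy":2.1,"dz":-2.28,"ax":0,"ay":0,"az":0}]' 30; python3 d.py .5392 -.1663 .0984 -.19;  python3 - <<'E'
from station import env
import cv2,numpy as np
for n in("side",):
    f=env.grab_frame(n);np.savez(f"pics/{n}10.npz",**f);im=f["img"][:,:,::-1]
    cv2.imwrite("pics/side10c.png",cv2.resize(im[250:400,290:450],None,fx=4,fy=4,interpolation=cv2.INTER_CUBIC))
E
```

```text
t: 11.85
tool_pos: [0.5668, -0.1714, 0.1548]
tool_rot: [-0.001, 0.771, 0.637, -0.001]
contact_force: [-9.0, 0.4, 15.9]
gripper_width: 0.0078
cm [-0.02 -2.8   5.64] rotvec [-0.0018  0.0001  0.0003] t 11.85 force [-9.   0.4 15.9] w 0.0078 tcp [ 0.5668 -0.1714  0.1548]
```

View pics/side10c.png

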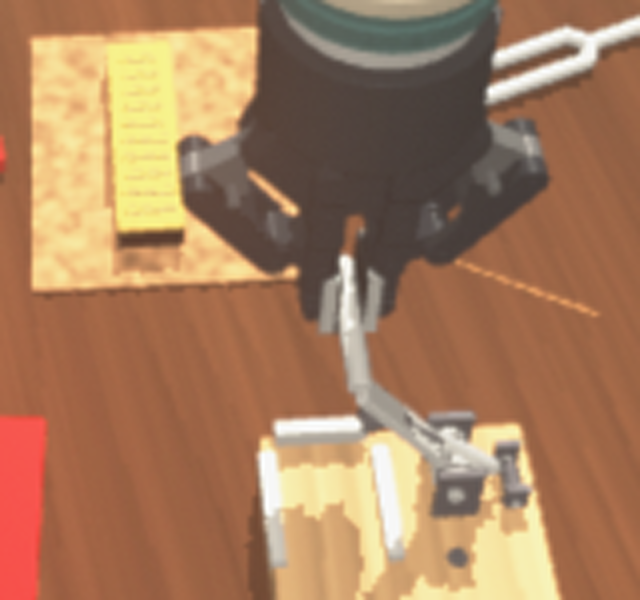

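```bash
python3 -m creep '[{"claw":0.5,"dx":0.0,"dy":-0.1,"dz":-0.05,"ax":0,"ay":0,"az":0},{"claw":2,"dx":0,"dy":-0.1,"dz":-0.05,"ax":0,"ay":0,"az":0},{"claw":3,"dx":0,"dy":-0.1,"dz":-0.1,"ax":0,"ay":0,"az":0},{"claw":3.5,"dx":0,"dy":-0.1,"dz":-1,"ax":0,"ay":0,"az":0},{"claw":3.5,"dx":0,"dy":-0.1,"dz":-3,"ax":0,"ay":0,"az":0},{"claw":4,"dx":0,"dy":-0.1,"dz":-5,"ax":0,"ay":0,"az":0},{"claw":4.5,"dx":1,"dy":-0.1,"dz":-6,"ax":0,"ay":0,"az":0},{"claw":4.5,"dx":3,"dy":-0.1,"dz":-6,"ax":0,"ay":0,"az":0}]' 30; python3 d.py .53 -.05 .17 -.19;  python3 - <<'E'
from station import env
import cv2,numpy as np
for n in("side","top"):
    f=env.grab_frame(n);np.savez(f"pics/{n}11.npz",**f);im=f["img"][:,:,::-1]
    c=im[250:400,290:450] if n=="side" else im[180:300,320:480]
    cv2.imwrite(f"pics/{n}11c.png",cv2.resize(c,None,fx=4 if n=="side" else 5,fy=4 if n=="side" else 5,interpolation=cv2.INTER_CUBIC))
E
```

```text
t: 12.7
tool_pos: [0.5735, -0.1425, 0.214]
tool_rot: [0.002, 0.772, 0.636, 0.001]
contact_force: [-0.3, 0.4, 0.0]
gripper_width: 0.0454
cm [ 8.26 -6.05  4.37] rotvec [ 0.0045  0.0007 -0.0018] t 12.7 force [-0.3  0.4  0. ] w 0.0454 tcp [ 0.5735 -0.1425  0.214 ]
```

View pics/side11c.png

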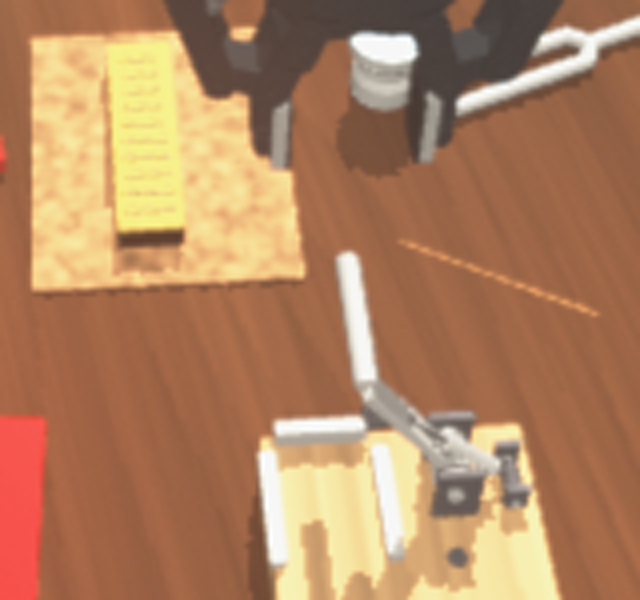

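View pics/top11c.png

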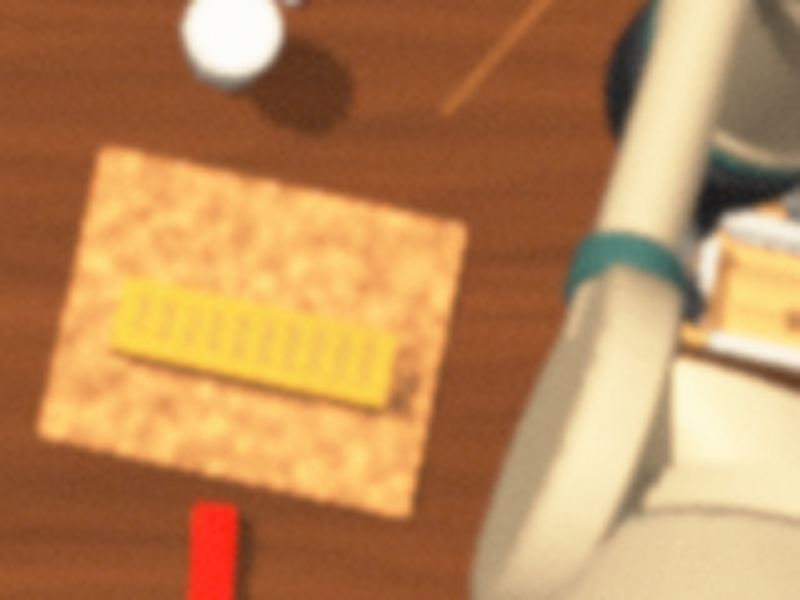

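```bash
python3 - <<'E'
from h import *
T=dict(np.load("pics/top11.npz"));S=dict(np.load("pics/side11.npz"))
L=np.array([(15,55,17),(15,-55,17),(-15,-55,17),(-15,55,17)])*1e-3
P=unc([(122,278),(398,334),(386,404),(112,348)],320,180,5)
Q=unc([(170,40),(183,230),(118,237),(108,42)],290,250,4)
for o in([(T,L,P)],[(S,L,Q)],[(T,L,P),(S,L,Q)]):
    x,r=fit(o,(.53,-.015,-.19));print(x.round(4),r.tolist())
E
```

```text
[ 0.5275 -0.0119 -0.1725] [[0.61, -0.26], [0.02, -0.49], [-0.3, 0.3], [-0.33, 0.45]]
[ 0.5266 -0.0168 -0.1987] [[0.01, 0.88], [0.41, -0.35], [-0.4, -1.29], [-0.02, 1.09]]
[ 0.5272 -0.0139 -0.1865] [[1.8, -0.41], [1.07, 0.12], [0.54, 0.87], [0.66, 0.26], [-0.46, -0.29], [0.65, -1.8], [-0.1, -2.57], [-0.44, 0.06]]
```

```bash
python3 d.py .522 -.044 .13 -.187
```

```text
cm [ 8.44 -6.77  8.25] rotvec [ 0.0007 -0.0017 -0.0012] t 12.8 force [ 0.  -0.2 -0.1] w 0.045 tcp [ 0.5726 -0.1397  0.2124]
```

```bash
python3 -m creep '[{"claw":5,"dx":2,"dy":-1.5,"dz":0,"ax":0,"ay":0,"az":0},{"claw":5,"dx":4.5,"dy":-3.6,"dz":1,"ax":0,"ay":0,"az":0},{"claw":5,"dx":7,"dy":-5.5,"dz":3,"ax":0,"ay":0,"az":0},{"claw":5,"dx":8.4,"dy":-6.8,"dz":5.5,"ax":0,"ay":0,"az":0},{"claw":5,"dx":8.4,"dy":-6.8,"dz":7.5,"ax":0,"ay":0,"az":0},{"claw":5,"dx":8.4,"dy":-6.8,"dz":8.2,"ax":0,"ay":0,"az":0},{"claw":5,"dx":8.4,"dy":-6.8,"dz":8.2,"ax":0,"ay":0,"az":0}]'; python3 d.py .522 -.044 .0775 -.187
```

```text
t: 13.5
tool_pos: [0.521, -0.0467, 0.129]
tool_rot: [-0.001, 0.771, 0.637, -0.001]
contact_force: [-0.8, 0.0, -0.5]
gripper_width: 0.0502
cm [0.28 0.06 5.15] rotvec [-0.002   0.     -0.0029] t 13.5 force [-0.8  0.  -0.5] w 0.0502 tcp [ 0.521  -0.0467  0.129 ]
```

```bash
python3 -m creep '[{"claw":5,"dx":0,"dy":0,"dz":1.5,"ax":0,"ay":0,"az":0},{"claw":5,"dx":0,"dy":0,"dz":3,"ax":0,"ay":0,"az":0},{"claw":5,"dx":0,"dy":0,"dz":4.2,"ax":0,"ay":0,"az":0},{"claw":5,"dx":0,"dy":0,"dz":4.7,"ax":0,"ay":0,"az":0},{"claw":5,"dx":0,"dy":0,"dz":4.9,"ax":0,"ay":0,"az":0},{"claw":5,"dx":0,"dy":0,"dz":4.9,"ax":0,"ay":0,"az":0}]'; python3 d.py .522 -.044 .0775 -.187; python3 - <<'E'
from station import env
import cv2,numpy as np
f=env.grab_frame("side");im=f["img"][:,:,::-1]
cv2.imwrite("pics/side12c.png",cv2.resize(im[200:350,270:430],None,fx=4,fy=4,interpolation=cv2.INTER_CUBIC))
E
```

```text
t: 14.1
tool_pos: [0.5216, -0.0468, 0.0811]
tool_rot: [0.0, 0.771, 0.637, 0.0]
contact_force: [0.4, -0.8, 0.6]
gripper_width: 0.05
cm [ 0.29 -0.02  0.36] rotvec [ 0.0005 -0.0001 -0.0032] t 14.1 force [ 0.4 -0.8  0.6] w 0.05 tcp [ 0.5216 -0.0468  0.0811]
```

View pics/side12c.png

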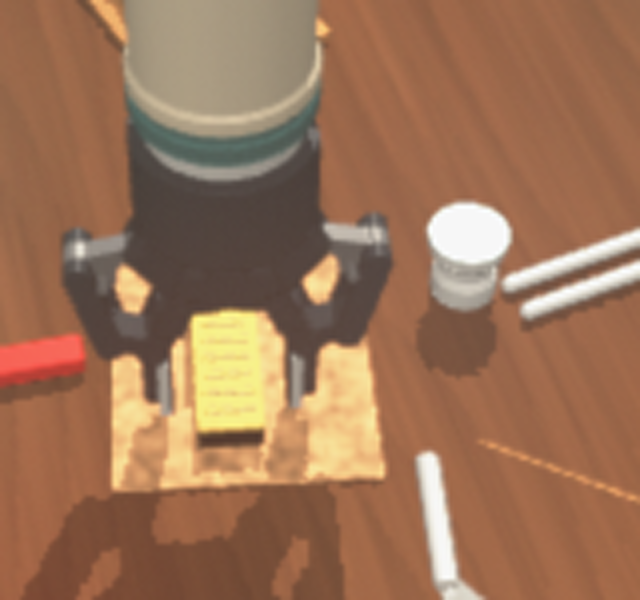

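```bash
python3 -m creep '[{"claw":5,"dx":0.1,"dy":0,"dz":0.2,"ax":0,"ay":0,"az":0},{"claw":4,"dx":0.2,"dy":0,"dz":0.3,"ax":0,"ay":0,"az":0},{"claw":3,"dx":0.2,"dy":0,"dz":0.3,"ax":0,"ay":0,"az":0},{"claw":2.4,"dx":0.2,"dy":0,"dz":0.3,"ax":0,"ay":0,"az":0},{"claw":2.4,"dx":0.2,"dy":0,"dz":0.3,"ax":0,"ay":0,"az":0},{"claw":2.4,"dx":0.2,"dy":0,"dz":0.3,"ax":0,"ay":0,"az":0}]' 60; python3 d.py .522 -.044 .0775 -.187
```

```text
t: 14.75
tool_pos: [0.5218, -0.0446, 0.0783]
tool_rot: [0.0, 0.771, 0.637, 0.0]
contact_force: [-0.8, 0.7, 4.7]
gripper_width: 0.0288
cm [0.06 0.01 0.08] rotvec [ 0.0004 -0.0002 -0.003 ] t 14.75 force [-0.8  0.7  4.7] w 0.0288 tcp [ 0.5218 -0.0446  0.0783]
```

```bash
python3 -m creep '[{"claw":2.4,"dx":0,"dy":0,"dz":-0.8,"ax":0,"ay":0,"az":0},{"claw":2.4,"dx":0,"dy":0,"dz":-3,"ax":0,"ay":0,"az":0},{"claw":2.4,"dx":0,"dy":0,"dz":-6,"ax":0,"ay":0,"az":0},{"claw":2.4,"dx":0,"dy":0,"dz":-9,"ax":0,"ay":0,"az":0},{"claw":2.4,"dx":0,"dy":0,"dz":-12,"ax":0,"ay":0,"az":0},{"claw":2.4,"dx":0,"dy":0,"dz":-14,"ax":0,"ay":0,"az":0},{"claw":2.4,"dx":0,"dy":0,"dz":-14.2,"ax":0,"ay":0,"az":0}]' 60; python3 d.py .5283 -.3253 .22 -.19; python3 - <<'E'
from station import env
import cv2,numpy as np
f=env.grab_frame("side");im=f["img"][:,:,::-1]
cv2.imwrite("pics/side13c.png",cv2.resize(im[130:340,260:440],None,fx=2.8,fy=2.8,interpolation=cv2.INTER_CUBIC))
E
```

```text
t: 15.45
tool_pos: [0.523, -0.0451, 0.2227]
tool_rot: [0.002, 0.771, 0.637, 0.002]
contact_force: [0.5, -0.1, -1.4]
gripper_width: 0.0281
cm [-27.42   5.81   0.31] rotvec [0.0061 0.0003 0.    ] t 15.45 force [ 0.5 -0.1 -1.4] w 0.0281 tcp [ 0.523  -0.0451  0.2227]
```

View pics/side13c.png

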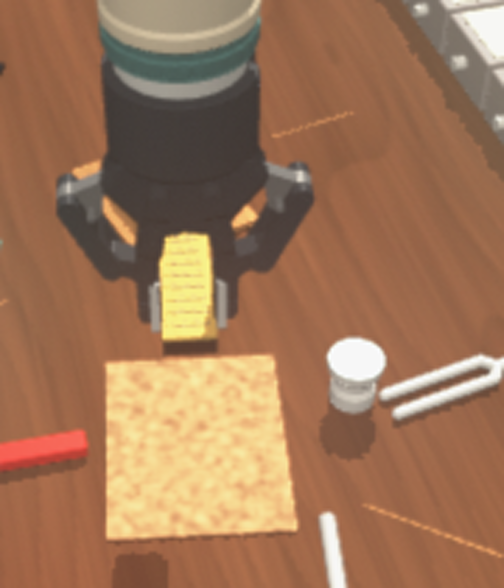

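Comb held level, brass up, off the pad. I'll move over to the open end of the block.

```bash
python3 -m creep '[{"claw":2.4,"dx":-2,"dy":0.5,"dz":0,"ax":0,"ay":0,"az":0},{"claw":2.4,"dx":-6,"dy":1.3,"dz":0,"ax":0,"ay":0,"az":0},{"claw":2.4,"dx":-10,"dy":2.2,"dz":0,"ax":0,"ay":0,"az":0},{"claw":2.4,"dx":-14,"dy":3,"dz":0,"ax":0,"ay":0,"az":0},{"claw":2.4,"dx":-18,"dy":3.9,"dz":0,"ax":0,"ay":0,"az":0},{"claw":2.4,"dx":-22,"dy":4.7,"dz":0,"ax":0,"ay":0,"az":0},{"claw":2.4,"dx":-25.5,"dy":5.4,"dz":0,"ax":0,"ay":0,"az":0},{"claw":2.4,"dx":-27.4,"dy":5.8,"dz":0,"ax":0,"ay":0,"az":0}]' 60; python3 -m creep '[{"claw":2.4,"dx":0,"dy":0,"dz":1,"ax":0,"ay":0,"az":0},{"claw":2.4,"dx":0,"dy":0,"dz":3,"ax":0,"ay":0,"az":0},{"claw":2.4,"dx":0,"dy":0,"dz":5,"ax":0,"ay":0,"az":0},{"claw":2.4,"dx":0,"dy":0,"dz":7,"ax":0,"ay":0,"az":0},{"claw":2.4,"dx":0,"dy":0,"dz":8,"ax":0,"ay":0,"az":0},{"claw":2.4,"dx":0,"dy":0,"dz":8,"ax":0,"ay":0,"az":0}]' 60; python3 d.py .5283 -.3253 .1008 -.19; python3 - <<'E'
from station import env
import cv2,numpy as np
for n in("side","top"):
    f=env.grab_frame(n);im=f["img"][:,:,::-1];np.savez(f"pics/{n}14.npz",**f)
    c=im[280:480,300:460] if n=="side" else im[170:300,430:590]
    cv2.imwrite(f"pics/{n}14c.png",cv2.resize(c,None,fx=3 if n=="side" else 4,fy=3 if n=="side" else 4,interpolation=cv2.INTER_CUBIC))
E
```

```text
t: 16.3
tool_pos: [0.5261, -0.3274, 0.2176]
tool_rot: [-0.001, 0.772, 0.636, -0.001]
contact_force: [0.4, -0.1, -0.3]
gripper_width: 0.0287
t: 16.9
tool_pos: [0.5258, -0.3224, 0.1375]
tool_rot: [-0.003, 0.771, 0.637, -0.0]
contact_force: [0.3, 0.2, -0.5]
gripper_width: 0.0282
cm [-0.24  0.32  3.67] rotvec [-0.0048 -0.0031  0.001 ] t 16.9 force [ 0.3  0.2 -0.5] w 0.0282 tcp [ 0.5258 -0.3224  0.1375]
```

View pics/side14c.png

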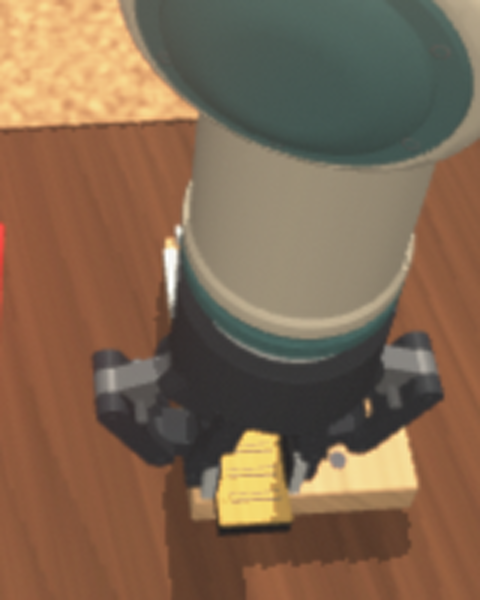

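View pics/top14c.png

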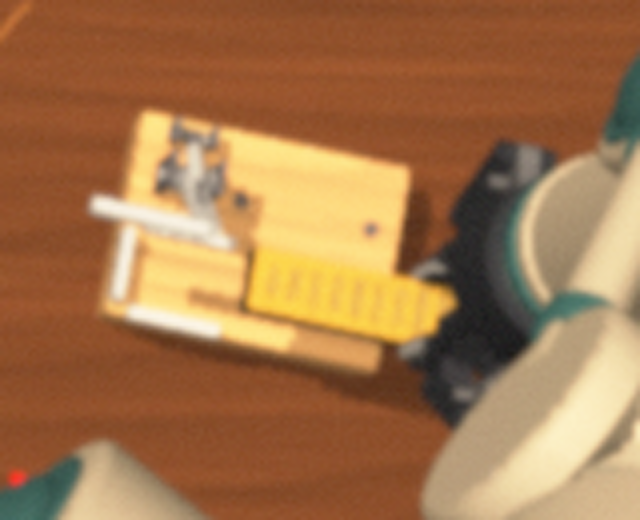

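```bash
python3 -m creep '[{"claw":2.4,"dx":-0.1,"dy":0.2,"dz":1,"ax":0,"ay":0,"az":0},{"claw":2.4,"dx":-0.1,"dy":0.2,"dz":2,"ax":0,"ay":0,"az":0},{"claw":2.4,"dx":-0.1,"dy":0.2,"dz":2.7,"ax":0,"ay":0,"az":0},{"claw":2.4,"dx":-0.1,"dy":0.2,"dz":3,"ax":0,"ay":0,"az":0},{"claw":2.4,"dx":-0.1,"dy":0.2,"dz":3,"ax":0,"ay":0,"az":0}]' 60; python3 d.py .5283 -.3253 .1008 -.19; python3 - <<'E'
from station import env
import cv2,numpy as np
for n in("top",):
    f=env.grab_frame(n);im=f["img"][:,:,::-1];np.savez(f"pics/{n}15.npz",**f)
    cv2.imwrite(f"pics/{n}15c.png",cv2.resize(im[190:280,440:560],None,fx=6,fy=6,interpolation=cv2.INTER_CUBIC))
E
```

```text
t: 17.5
tool_pos: [0.5283, -0.3259, 0.1091]
tool_rot: [-0.001, 0.771, 0.637, -0.0]
contact_force: [0.1, 0.8, -0.5]
gripper_width: 0.0283
cm [ 0.06 -0.01  0.83] rotvec [-0.0013 -0.0008 -0.0002] t 17.5 force [ 0.1  0.8 -0.5] w 0.0283 tcp [ 0.5283 -0.3259  0.1091]
```

View pics/top15c.png

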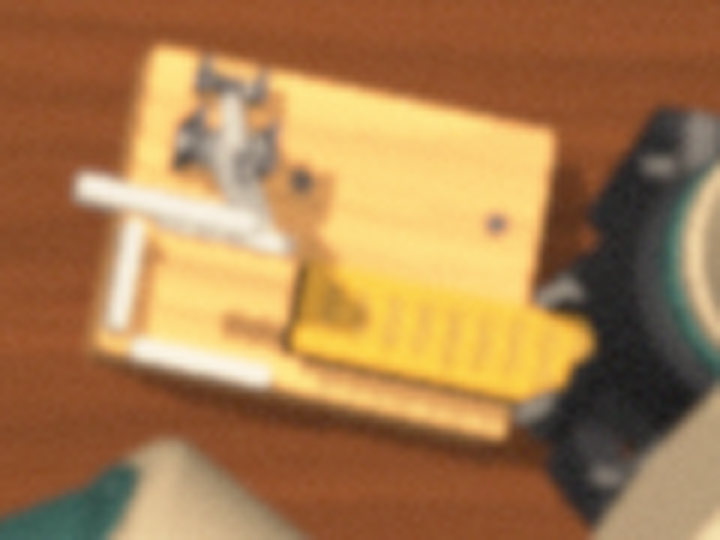

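```bash
python3 -m creep '[{"claw":2.4,"dx":0,"dy":0,"dz":0.4,"ax":0,"ay":0,"az":0},{"claw":2.4,"dx":0,"dy":0,"dz":0.65,"ax":0,"ay":0,"az":0},{"claw":2.4,"dx":0,"dy":0,"dz":0.75,"ax":0,"ay":0,"az":0},{"claw":2.4,"dx":0,"dy":0,"dz":0.85,"ax":0,"ay":0,"az":0},{"claw":2.4,"dx":0,"dy":0,"dz":0.9,"ax":0,"ay":0,"az":0}]' 60; python3 d.py .5283 -.3253 .0993 -.19
```

```text
t: 18.05
tool_pos: [0.5286, -0.3261, 0.1008]
tool_rot: [-0.0, 0.771, 0.637, 0.0]
contact_force: [-0.4, 0.1, -0.9]
gripper_width: 0.0284
cm [ 0.07 -0.05  0.15] rotvec [ 0.     -0.0001 -0.    ] t 18.05 force [-0.4  0.1 -0.9] w 0.0284 tcp [ 0.5286 -0.3261  0.1008]
```

```bash
python3 -m creep '[{"claw":2.4,"dx":0,"dy":0,"dz":0.05,"ax":0,"ay":0,"az":0},{"claw":2.4,"dx":0,"dy":0,"dz":0.1,"ax":0,"ay":0,"az":0},{"claw":2.4,"dx":0,"dy":0,"dz":0.15,"ax":0,"ay":0,"az":0},{"claw":2.4,"dx":0,"dy":0,"dz":0.15,"ax":0,"ay":0,"az":0}]' 60; python3 d.py .5283 -.3253 .0993 -.19
```

```text
t: 18.45
tool_pos: [0.5287, -0.3261, 0.0994]
tool_rot: [0.0, 0.771, 0.637, 0.0]
contact_force: [0.0, -0.8, -1.3]
gripper_width: 0.0287
cm [ 0.07 -0.05  0.01] rotvec [ 0.0001 -0.0001 -0.    ] t 18.45 force [ 0.  -0.8 -1.3] w 0.0287 tcp [ 0.5287 -0.3261  0.0994]
```

```bash
python3 -m creep '[{"claw":2.4,"dx":0.4,"dy":0,"dz":0,"ax":0,"ay":0,"az":0},{"claw":2.4,"dx":1.0,"dy":0,"dz":0,"ax":0,"ay":0,"az":0},{"claw":2.4,"dx":1.7,"dy":0,"dz":0,"ax":0,"ay":0,"az":0},{"claw":2.4,"dx":2.4,"dy":0,"dz":0,"ax":0,"ay":0,"az":0},{"claw":2.4,"dx":3.1,"dy":0,"dz":0,"ax":0,"ay":0,"az":0},{"claw":2.4,"dx":3.8,"dy":0,"dz":0,"ax":0,"ay":0,"az":0},{"claw":2.4,"dx":4.3,"dy":0,"dz":0,"ax":0,"ay":0,"az":0},{"claw":2.4,"dx":4.5,"dy":0,"dz":0,"ax":0,"ay":0,"az":0}]' 60; python3 d.py .5283 -.3253 .0993 -.19; python3 - <<'E'
from station import env
import cv2,numpy as np
for n in("top","side"):
    f=env.grab_frame(n);im=f["img"][:,:,::-1];np.savez(f"pics/{n}16.npz",**f)
    c=im[280:480,300:460] if n=="side" else im[190:280,440:560]
    k=3 if n=="side" else 6
    cv2.imwrite(f"pics/{n}16c.png",cv2.resize(c,None,fx=k,fy=k,interpolation=cv2.INTER_CUBIC))
E
```

```text
t: 19.25
tool_pos: [0.5373, -0.2811, 0.0994]
tool_rot: [-0.0, 0.771, 0.637, 0.0]
contact_force: [-0.8, -0.4, -1.4]
gripper_width: 0.028
cm [-4.51 -0.05  0.01] rotvec [-0.0001 -0.0002  0.0007] t 19.25 force [-0.8 -0.4 -1.4] w 0.028 tcp [ 0.5373 -0.2811  0.0994]
```

View pics/top16c.png

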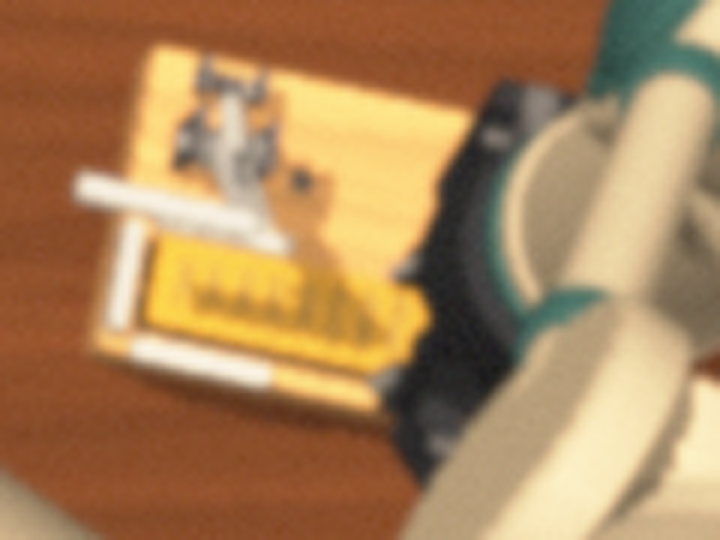

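View pics/side16c.png

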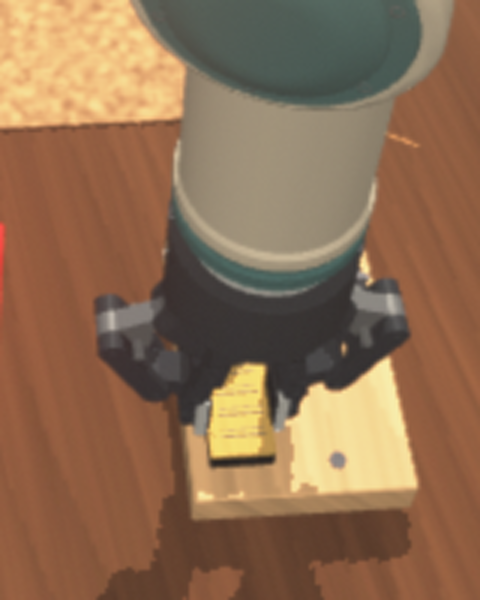

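```bash
python3 -m creep '[{"claw":2.4,"dx":0.15,"dy":0,"dz":0.0,"ax":0,"ay":0,"az":0},{"claw":2.4,"dx":0.3,"dy":0,"dz":0.0,"ax":0,"ay":0,"az":0},{"claw":2.4,"dx":0.45,"dy":0,"dz":0.0,"ax":0,"ay":0,"az":0},{"claw":2.4,"dx":0.6,"dy":0,"dz":0,"ax":0,"ay":0,"az":0},{"claw":2.4,"dx":0.6,"dy":0,"dz":0,"ax":0,"ay":0,"az":0}]' 60; python3 d.py .5383 -.275 .0993 -.19
```

```text
t: 19.85
tool_pos: [0.5383, -0.2759, 0.0994]
tool_rot: [-0.0, 0.771, 0.637, 0.0]
contact_force: [1.4, 0.0, -0.1]
gripper_width: 0.0284
cm [ 0.09 -0.02  0.01] rotvec [ 0.0001 -0.0001 -0.    ] t 19.85 force [ 1.4  0.  -0.1] w 0.0284 tcp [ 0.5383 -0.2759  0.0994]
```

```bash
python3 -m creep '[{"claw":2.4,"dx":0.05,"dy":0,"dz":0.0,"ax":0,"ay":0,"az":0},{"claw":2.4,"dx":0.1,"dy":0,"dz":0.0,"ax":0,"ay":0,"az":0},{"claw":2.4,"dx":0.15,"dy":0,"dz":0.0,"ax":0,"ay":0,"az":0},{"claw":2.4,"dx":0.2,"dy":0,"dz":0,"ax":0,"ay":0,"az":0},{"claw":2.4,"dx":0.2,"dy":0,"dz":0,"ax":0,"ay":0,"az":0}]' 60; python3 d.py .5383 -.275 .0993 -.19
```

```text
t: 20.35
tool_pos: [0.5385, -0.2756, 0.0996]
tool_rot: [0.001, 0.771, 0.637, -0.001]
contact_force: [-2.9, -5.3, -0.9]
gripper_width: 0.0285
cm [ 0.06 -0.03  0.03] rotvec [0.0005 0.0031 0.001 ] t 20.35 force [-2.9 -5.3 -0.9] w 0.0285 tcp [ 0.5385 -0.2756  0.0996]
```

Comb is against the stop (about 6 N along −y). Next I'll lower it onto the bed.

```bash
python3 -m creep '[{"claw":2.4,"dx":-0.05,"dy":0,"dz":0.05,"ax":0,"ay":0,"az":0},{"claw":2.4,"dx":-0.05,"dy":0,"dz":0.1,"ax":0,"ay":0,"az":0},{"claw":2.4,"dx":-0.05,"dy":0,"dz":0.1,"ax":0,"ay":0,"az":0}]' 60; python3 d.py .5383 -.275 .0993 -.19
```

```text
t: 20.65
tool_pos: [0.5384, -0.2757, 0.0993]
tool_rot: [0.001, 0.771, 0.637, -0.001]
contact_force: [-3.7, -5.3, 4.3]
gripper_width: 0.0285
cm [ 0.06 -0.03  0.  ] rotvec [0.0006 0.0022 0.0006] t 20.65 force [-3.7 -5.3  4.3] w 0.0285 tcp [ 0.5384 -0.2757  0.0993]
```

```bash
python3 -m creep '[{"claw":2.9,"dx":0,"dy":0,"dz":0,"ax":0,"ay":0,"az":0},{"claw":3.3,"dx":0,"dy":0,"dz":0,"ax":0,"ay":0,"az":0},{"claw":4,"dx":0,"dy":0,"dz":-0.1,"ax":0,"ay":0,"az":0},{"claw":4.5,"dx":0,"dy":0,"dz":-1,"ax":0,"ay":0,"az":0},{"claw":4.5,"dx":0,"dy":0,"dz":-3,"ax":0,"ay":0,"az":0},{"claw":4.5,"dx":-1,"dy":0,"dz":-6,"ax":0,"ay":0,"az":0},{"claw":4,"dx":-3,"dy":0,"dz":-9,"ax":0,"ay":0,"az":0},{"claw":3.5,"dx":-6,"dy":0,"dz":-12,"ax":0,"ay":0,"az":0}]' 60;  python3 - <<'E'
from station import env
import cv2,numpy as np
for n in("top","side"):
    f=env.grab_frame(n);im=f["img"][:,:,::-1];np.savez(f"pics/{n}17.npz",**f)
    c=im[300:480,300:460] if n=="side" else im[190:280,440:560]
    k=3.3 if n=="side" else 6
    cv2.imwrite(f"pics/{n}17c.png",cv2.resize(c,None,fx=k,fy=k,interpolation=cv2.INTER_CUBIC))
E
```

```text
t: 21.45
tool_pos: [0.5275, -0.3321, 0.2201]
tool_rot: [-0.0, 0.77, 0.638, 0.001]
contact_force: [1.6, 0.1, 0.8]
gripper_width: 0.0348
```

View pics/top17c.png

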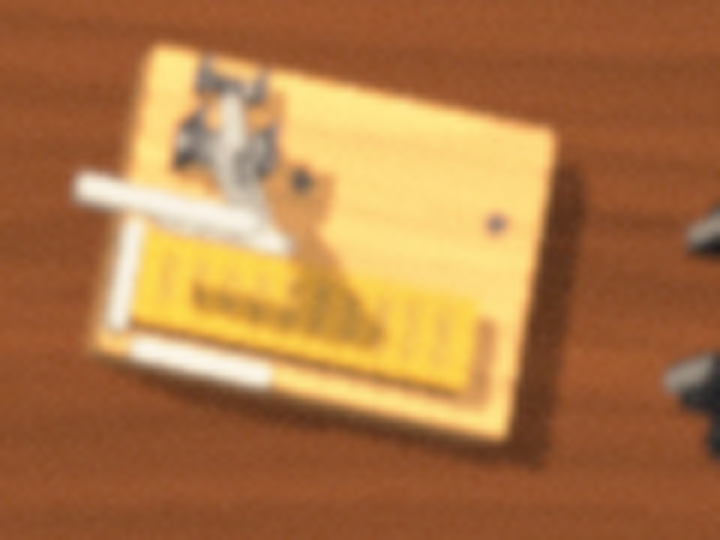

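View pics/side17c.png

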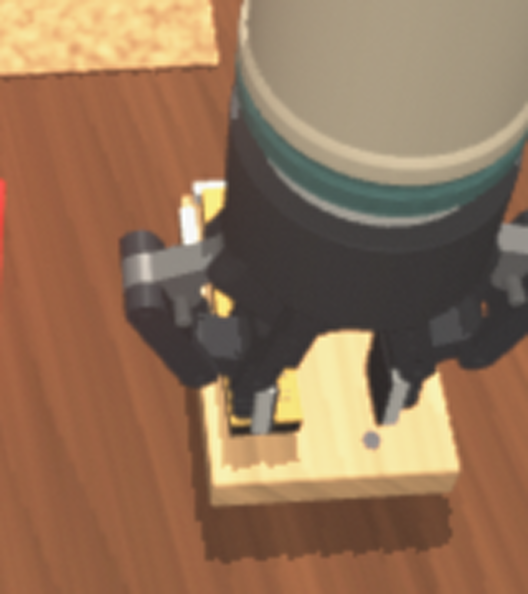

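```bash
python3 - <<'E'
from h import *
import cv2
T=dict(np.load("pics/top17.npz"))
im=T["img"];k=6;x0,y0=440,190
c=cv2.resize(im[y0:280,x0:570],None,fx=k,fy=k,interpolation=cv2.INTER_CUBIC)
hsv=cv2.cvtColor(c,cv2.COLOR_RGB2HSV)
def edge(p,q,a,b,dirn):  # find strongest gradient along columns near line p->q
    pass
lab=cv2.cvtColor(c,cv2.COLOR_RGB2LAB).astype(float)
def rows(cols,lo,hi,ch,sign):
    out=[]
    for x,l,h in zip(cols,lo,hi):
        col=cv2.GaussianBlur(lab[:,x-3:x+4,ch].mean(1).reshape(-1,1),(1,9),0).ravel()
        g=np.gradient(col)*sign; i=l+np.argmax(g[l:h]); 
        d=(g[i-1]-g[i+1])/(2*(g[i-1]-2*g[i]+g[i+1])); out.append(i+d)
    return np.array(out)
def line(cols,r,z,name):
    P=unc(np.stack([cols,r],1),x0,y0,k); W=np.array([ray(T,p,z) for p in P])
    m=np.polyfit(W[:,1],W[:,0],1);res=W[:,0]-np.polyval(m,W[:,1]);ok=abs(res)<.0012;m=np.polyfit(W[ok,1],W[ok,0],1)
    print(name,"yaw",-np.arctan(m[0]).round(4),"x at y=-.25",np.polyval(m,-.25).round(4),"n",ok.sum(),len(ok))
cols=np.arange(160,440,10)
near=325+(cols-135)*.191
for ch,s in((0,-1),(2,-1)): line(cols,rows(cols,(near-14).astype(int),(near+14).astype(int),ch,s),.038,f"comb near ch{ch}")
cf=np.arange(360,470,6); far=235+(cf-140)*.2
for ch,s in((2,1),): line(cf,rows(cf,(far-14).astype(int),(far+14).astype(int),ch,s),.038,f"comb far ch{ch}")
cb=np.arange(180,540,10); bf=45+(cb-155)*.2125
line(cb,rows(cb,(bf-14).astype(int),(bf+14).astype(int),0,1),.024,"block far")
cb=np.arange(290,490,10); bn=350+(cb-95)*.2146
line(cb,rows(cb,(bn-14).astype(int),(bn+14).astype(int),0,-1),.024,"block near")
cr=np.arange(145,265,6); rn=372+(cr-270)*.23-6
line(cr,rows(cr,(rn-14).astype(int),(rn+10).astype(int),0,1),.029,"rib near inner")
E
```

```text
comb near ch0 yaw -0.1896 x at y=-.25 0.5278 n 28 28
comb near ch2 yaw -0.1798 x at y=-.25 0.527 n 28 28
comb far ch2 yaw -0.1883 x at y=-.25 0.5584 n 19 19
block far yaw -0.1938 x at y=-.25 0.6246 n 36 36
block near yaw -0.1941 x at y=-.25 0.5171 n 20 20
rib near inner yaw -0.1859 x at y=-.25 0.5252 n 20 20
```

```bash
python3 d.py .567 -.1715 .215 -.19
```

```text
cm [17.05  0.54  0.79] rotvec [ 0.0101  0.0066 -0.0021] t 21.55 force [ 0.7 -0.6  1. ] w 0.0348 tcp [ 0.5291 -0.3377  0.2239]
```

```bash
python3 -m creep '[{"claw":3.5,"dx":2,"dy":0.1,"dz":0,"ax":0,"ay":0,"az":0},{"claw":3.5,"dx":5,"dy":0.2,"dz":0,"ax":0,"ay":0,"az":0},{"claw":3.5,"dx":8.5,"dy":0.3,"dz":0,"ax":0,"ay":0,"az":0},{"claw":3.5,"dx":12,"dy":0.4,"dz":0,"ax":0,"ay":0,"az":0},{"claw":3.5,"dx":15,"dy":0.5,"dz":0,"ax":0,"ay":0,"az":0},{"claw":3.5,"dx":16.8,"dy":0.5,"dz":0,"ax":0,"ay":0,"az":0},{"claw":3.5,"dx":17,"dy":0.5,"dz":0.8,"ax":0,"ay":0,"az":0},{"claw":3.5,"dx":17,"dy":0.5,"dz":0.8,"ax":0,"ay":0,"az":0}]' 30; python3 d.py .567 -.1715 .153 -.19;  python3 - <<'E'
from station import env
import cv2,numpy as np
for n in("side",):
    f=env.grab_frame(n);im=f["img"][:,:,::-1]
    cv2.imwrite("pics/side18c.png",cv2.resize(im[230:400,290:450],None,fx=3.5,fy=3.5,interpolation=cv2.INTER_CUBIC))
E
```

```text
t: 22.35
tool_pos: [0.5634, -0.1665, 0.2087]
tool_rot: [-0.001, 0.77, 0.637, -0.001]
contact_force: [-0.7, -0.5, -0.2]
gripper_width: 0.0348
cm [-0.42  0.47  5.57] rotvec [-0.0032 -0.0002  0.0016] t 22.35 force [-0.7 -0.5 -0.2] w 0.0348 tcp [ 0.5634 -0.1665  0.2087]
```

View pics/side18c.png

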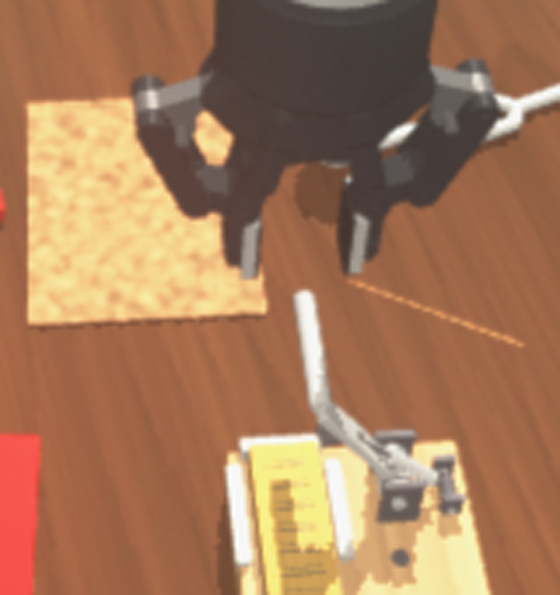

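```bash
python3 -m creep '[{"claw":3.5,"dx":-0.3,"dy":0.3,"dz":0.5,"ax":0,"ay":0,"az":0},{"claw":3.5,"dx":-0.3,"dy":0.3,"dz":1.8,"ax":0,"ay":0,"az":0},{"claw":3.5,"dx":-0.3,"dy":0.3,"dz":3.3,"ax":0,"ay":0,"az":0},{"claw":3.5,"dx":-0.3,"dy":0.3,"dz":4.6,"ax":0,"ay":0,"az":0},{"claw":3.5,"dx":-0.3,"dy":0.3,"dz":5.3,"ax":0,"ay":0,"az":0},{"claw":3.5,"dx":-0.3,"dy":0.3,"dz":5.4,"ax":0,"ay":0,"az":0}]' 30; python3 d.py .567 -.1715 .153 -.19
```

```text
t: 23.0
tool_pos: [0.5659, -0.1711, 0.1548]
tool_rot: [-0.001, 0.771, 0.637, -0.001]
contact_force: [-0.2, 0.2, 0.4]
gripper_width: 0.0352
cm [-0.02  0.12  0.18] rotvec [-0.0026 -0.0006 -0.0006] t 23.0 force [-0.2  0.2  0.4] w 0.0352 tcp [ 0.5659 -0.1711  0.1548]
```

```bash
python3 -m creep '[{"claw":2.2,"dx":0,"dy":0.2,"dz":0.15,"ax":0,"ay":0,"az":0},{"claw":1.2,"dx":0,"dy":0.2,"dz":0.15,"ax":0,"ay":0,"az":0},{"claw":0.5,"dx":0,"dy":0.2,"dz":0.15,"ax":0,"ay":0,"az":0},{"claw":0.5,"dx":0,"dy":0.2,"dz":0.15,"ax":0,"ay":0,"az":0},{"claw":0.5,"dx":0,"dy":0.2,"dz":0.15,"ax":0,"ay":0,"az":0}]' 30; python3 d.py .5392 -.1663 .0984 -.19
```

```text
t: 23.5
tool_pos: [0.5687, -0.1714, 0.1554]
tool_rot: [0.0, 0.771, 0.637, 0.0]
contact_force: [-1.3, -1.5, 2.0]
gripper_width: 0.0077
cm [-0.05 -2.99  5.7 ] rotvec [0.0007 0.0003 0.0001] t 23.5 force [-1.3 -1.5  2. ] w 0.0077 tcp [ 0.5687 -0.1714  0.1554]
```

```bash
python3 -m creep '[{"claw":0.5,"dx":0,"dy":-0.26,"dz":0.18,"ax":0,"ay":0,"az":0},{"claw":0.5,"dx":0,"dy":-0.53,"dz":0.38,"ax":0,"ay":0,"az":0},{"claw":0.5,"dx":0,"dy":-1.02,"dz":0.81,"ax":0,"ay":0,"az":0},{"claw":0.5,"dx":0,"dy":-1.46,"dz":1.28,"ax":0,"ay":0,"az":0},{"claw":0.5,"dx":0,"dy":-1.86,"dz":1.8,"ax":0,"ay":0,"az":0},{"claw":0.5,"dx":0,"dy":-2.19,"dz":2.35,"ax":0,"ay":0,"az":0},{"claw":0.5,"dx":0,"dy":-2.48,"dz":2.94,"ax":0,"ay":0,"az":0},{"claw":0.5,"dx":0,"dy":-2.48,"dz":2.94,"ax":0,"ay":0,"az":0}]' 30; python3 d.py .5392 -.1663 .0984 -.19
```

```text
t: 24.3
tool_pos: [0.5447, -0.1668, 0.1246]
tool_rot: [0.001, 0.771, 0.637, 0.0]
contact_force: [3.7, -0.5, -1.8]
gripper_width: 0.0078
cm [-0.05 -0.55  2.62] rotvec [ 0.0013  0.     -0.0002] t 24.3 force [ 3.7 -0.5 -1.8] w 0.0078 tcp [ 0.5447 -0.1668  0.1246]
```

```bash
python3 -m creep '[{"claw":0.5,"dx":0,"dy":-0.12,"dz":0.3,"ax":0,"ay":0,"az":0},{"claw":0.5,"dx":0,"dy":-0.22,"dz":0.61,"ax":0,"ay":0,"az":0},{"claw":0.5,"dx":0,"dy":-0.3,"dz":0.87,"ax":0,"ay":0,"az":0},{"claw":0.5,"dx":0,"dy":-0.36,"dz":1.11,"ax":0,"ay":0,"az":0},{"claw":0.5,"dx":0,"dy":-0.4,"dz":1.3,"ax":0,"ay":0,"az":0},{"claw":0.5,"dx":0,"dy":-0.43,"dz":1.49,"ax":0,"ay":0,"az":0},{"claw":0.5,"dx":0,"dy":-0.45,"dz":1.6,"ax":0,"ay":0,"az":0},{"claw":0.5,"dx":0,"dy":-0.45,"dz":1.65,"ax":0,"ay":0,"az":0}]' 30; python3 d.py .5392 -.1663 .0984 -.19
```

```text
t: 25.1
tool_pos: [0.5401, -0.1659, 0.1089]
tool_rot: [0.0, 0.771, 0.637, 0.0]
contact_force: [4.0, -0.8, -2.1]
gripper_width: 0.0078
cm [-0.06 -0.08  1.05] rotvec [ 0.0006  0.     -0.0001] t 25.1 force [ 4.  -0.8 -2.1] w 0.0078 tcp [ 0.5401 -0.1659  0.1089]
```

```bash
python3 -m creep '[{"claw":0.5,"dx":0,"dy":-0.02,"dz":0.06,"ax":0,"ay":0,"az":0},{"claw":0.5,"dx":0,"dy":-0.03,"dz":0.12,"ax":0,"ay":0,"az":0},{"claw":0.5,"dx":0,"dy":-0.03,"dz":0.12,"ax":0,"ay":0,"az":0}]' 30; python3 d.py .5392 -.1663 .0984 -.19
```

```text
t: 25.4
tool_pos: [0.5398, -0.1659, 0.1079]
tool_rot: [0.0, 0.771, 0.637, 0.0]
contact_force: [5.3, -0.8, -1.9]
gripper_width: 0.0078
cm [-0.05 -0.05  0.95] rotvec [ 0.0008  0.0001 -0.    ] t 25.4 force [ 5.3 -0.8 -1.9] w 0.0078 tcp [ 0.5398 -0.1659  0.1079]
```

```bash
python3 -m creep '[{"claw":0.5,"dx":0,"dy":0.03,"dz":0.08,"ax":0,"ay":0,"az":0},{"claw":0.5,"dx":0,"dy":0.03,"dz":0.16,"ax":0,"ay":0,"az":0},{"claw":0.5,"dx":0,"dy":0.03,"dz":0.16,"ax":0,"ay":0,"az":0}]' 30; python3 d.py .5392 -.1663 .0984 -.19;  python3 - <<'E'
from station import env
import cv2,numpy as np
for n in("side",):
    f=env.grab_frame(n);im=f["img"][:,:,::-1]
    cv2.imwrite("pics/side19c.png",cv2.resize(im[270:420,310:450],None,fx=4,fy=4,interpolation=cv2.INTER_CUBIC))
E
```

```text
t: 25.7
tool_pos: [0.5398, -0.1658, 0.1074]
tool_rot: [0.0, 0.771, 0.637, 0.0]
contact_force: [2.4, 0.5, 7.6]
gripper_width: 0.0076
cm [-0.06 -0.05  0.9 ] rotvec [0.0005 0.0002 0.0001] t 25.7 force [2.4 0.5 7.6] w 0.0076 tcp [ 0.5398 -0.1658  0.1074]
```

View pics/side19c.png

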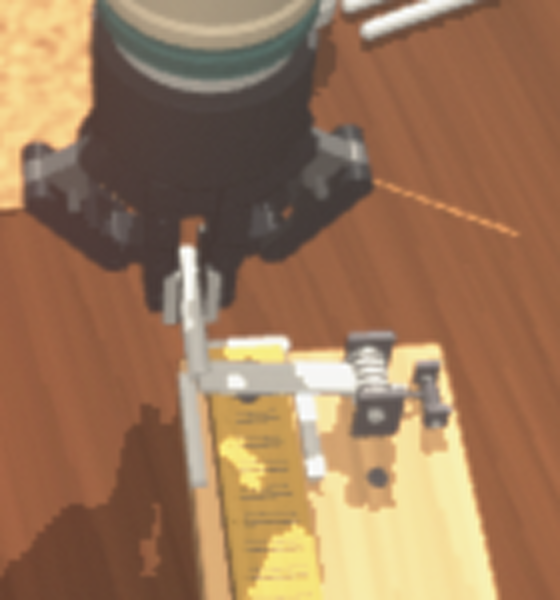

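The foot is on the comb: the force flipped to +7.6 N and the arm has stopped. Now I'll let go and lift clear.

```bash
python3 -m creep '[{"claw":0.5,"dx":0,"dy":0,"dz":-0.1,"ax":0,"ay":0,"az":0},{"claw":1.5,"dx":0,"dy":0,"dz":-0.1,"ax":0,"ay":0,"az":0},{"claw":3,"dx":0,"dy":0,"dz":-0.1,"ax":0,"ay":0,"az":0},{"claw":4,"dx":0,"dy":0,"dz":-0.5,"ax":0,"ay":0,"az":0},{"claw":4,"dx":0,"dy":0,"dz":-2.5,"ax":0,"ay":0,"az":0},{"claw":4,"dx":0,"dy":0,"dz":-5.5,"ax":0,"ay":0,"az":0},{"claw":4,"dx":0,"dy":0,"dz":-9.5,"ax":0,"ay":0,"az":0},{"claw":4,"dx":3,"dy":0,"dz":-13,"ax":0,"ay":0,"az":0}]' 30; python3 -m creep '[{"claw":4,"dx":5,"dy":-1,"dz":-1,"ax":0,"ay":0,"az":0},{"claw":4,"dx":10,"dy":-2,"dz":-1,"ax":0,"ay":0,"az":0},{"claw":4,"dx":15,"dy":-3,"dz":-1,"ax":0,"ay":0,"az":0},{"claw":4,"dx":20,"dy":-4,"dz":-1,"ax":0,"ay":0,"az":0},{"claw":4,"dx":25,"dy":-5,"dz":-1,"ax":0,"ay":0,"az":0},{"claw":4,"dx":25,"dy":-5,"dz":-1,"ax":0,"ay":0,"az":0}]'
python3 - <<'E'
from station import env
import cv2,numpy as np
for n in("top","side"):
    f=env.grab_frame(n);im=f["img"][:,:,::-1];np.savez(f"pics/{n}20.npz",**f);cv2.imwrite(f"pics/{n}20.png",im)
    c=im[325:455,340:445] if n=="side" else im[190:280,440:560]
    k=4.5 if n=="side" else 6
    cv2.imwrite(f"pics/{n}20c.png",cv2.resize(c,None,fx=k,fy=k,interpolation=cv2.INTER_CUBIC))
E
```

```text
t: 26.55
tool_pos: [0.5448, -0.1384, 0.2374]
tool_rot: [0.0, 0.772, 0.636, -0.001]
contact_force: [1.2, 0.4, -0.6]
gripper_width: 0.0402
t: 27.15
tool_pos: [0.542, 0.1236, 0.246]
tool_rot: [-0.002, 0.769, 0.639, -0.0]
contact_force: [-0.2, -0.9, -0.7]
gripper_width: 0.0397
```

View pics/top20c.png

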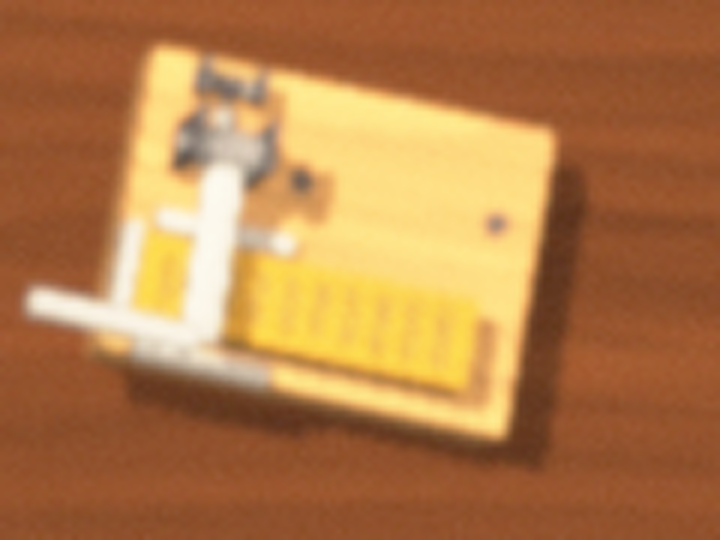

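View pics/side20c.png

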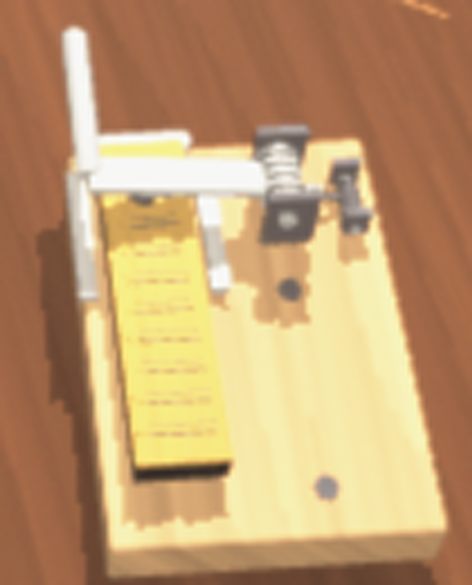

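View pics/side20.png

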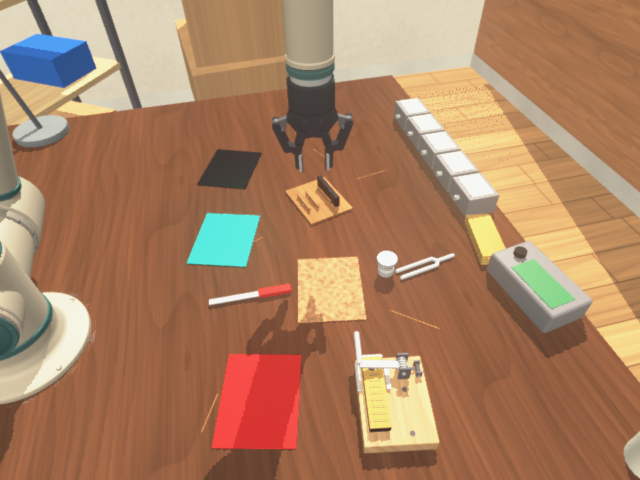

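The comb lies between the ribs under the foot, with its end at the stop. I'll check the end position numerically.

```bash
python3 - <<'E'
from h import *
S=dict(np.load("pics/side20.npz"));T=dict(np.load("pics/top20.npz"))
def loc(p,w):
    d=w[:2]-np.array(p[:2]);c,s=np.cos(p[2]),np.sin(p[2]);return (np.array([c*d[0]+s*d[1],-s*d[0]+c*d[1]])*1e3).round(1)
L=np.array([(80,60,24),(80,-75,24),(-24,-75,24)])*1e-3
bs,_=fit([(S,L,unc([(360,140),(447,528),(107,550)],340,325,4.5))],(.543,-.244,-.19))
bt,_=fit([(T,L,unc([(152,44),(556,130),(504,438)],440,190,6))],(.543,-.244,-.19))
print(bs.round(4),bt.round(4))
for q in((138,466),(229,460)): print("side end",loc(bs,ray(S,unc(q,340,325,4.5),.038)))
for q in((482,305),(466,388)): print("top end",loc(bt,ray(T,unc(q,440,190,6),.038)))
for q in((140,235),(130,322)): print("top stop end",loc(bt,ray(T,unc(q,440,190,6),.038)))
from station import env
o=env.get_obs();print(o["t"],np.round(o["contact_force"],1))
E
```

```text
[ 0.5427 -0.246  -0.1968] [ 0.544  -0.2422 -0.1891]
side end [-13. -56.]
side end [ 15.  -55.7]
top end [ 14.2 -56.8]
top end [-13.7 -56.2]
top stop end [12.9 55.7]
top stop end [-15.9  53.7]
27.25 [ 0.3  0.  -0.9]
```

```bash
python3 -c "
from station import env
print(env.close_job())"
```

```text
the job is handed in; nothing more can be done
None
```

The plated comb is on the tuning block, brass up, with the hold-down arm bearing on it. I handed the job in at about 27 s of the 72 s allowed.

I took the comb from the rack's near slot and stood it on the cork pad. I then tipped it flat by pushing its brass side near the top edge. After swinging the hold-down arm back, where it stayed up, I slid the comb under it until it met the end stop, with about 6 N of contact. I then pressed it lightly onto the bed and released it. Finally I led the arm back down until its foot bore on the comb, let go and moved clear.

**Final checks**
- **Alignment:** before the arm came down, the comb's yaw was within about 0.3–0.8° of the block's, depending on which edge I used. It was about 1 mm off centre. It looked unmoved in the last pictures.
- **Left in place:** the bare comb, loupe, fork and file show no change in the last side picture.
- **End position:** the picture readings put the comb's free end at −55.7 to −56.8 mm, where −55 is expected. That is up to about 1 mm short of the stop and within my reading error, since the comb also read 0.9 mm too long. The force showed the comb still touching the stop when I released it.
- **Camera agreement:** the two cameras differ by 3–4 mm on where the block sits, so I checked positions relative to the block within each picture.

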